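Pin and lock a filter pack for the photometer

TASK

Make up the photometer's filter pack on the grey carrier: lay every coloured filter plate that is on the bench flat between the carrier's cheeks, in any order, and the yellow cover plate on top of them. Pull the carrier's orange-handled lock slide all the way out (it bars the rod bores), push both blue-headed rods down through the plates' holes until they stand fully home in the carrier, then push the lock slide all the way in so that it holds the rods. Leave the other things on the bench where they are.

Things in the scene. Friction and masses are not known exactly. Their poses are not given: they have to be found in the camera images.
- carrier: Aluminium carrier on the bench, 114 (x) x 54 (y), fixed. Origin: centre of its underside, z up. Plates lie on its top face, 26 above the bench, their x along its x, between two end stops (inner faces |x| 45.8) and two pairs of cheeks (|x| 28 to 46, inner faces |y| 20.8): 0.8 play a side. These rise straight to z 63, flare out 4 to z 72. Between the cheeks (|x| under 28) its sides are open for fingers.
- seat (a point): Centre of the carrier's top face, where the lowest plate's origin comes to lie; axes as the carrier's.
- bore_far (a point): Floor of the carrier's bore at x = +33 (12 wide, 22 deep from the top face): the tip of a rod that is fully home stands here.
- bore_near (a point): The same for the bore at x = -33, on the lock slide's side.
- lock_slide (a joint): Steel slide in the carrier, moves along the carrier's x. 0 = pulled all the way out (towards -x): bores free, a red band shows on it. 0.020 = pushed all the way in, locked: its narrow slots grip round the rods' necks. From 0.003 on it bars the bores, and it cannot go in while a rod is not fully down. Friction 2 N, stays where it is left.
- lock_grip (a point): On the slide's upright orange grip, beyond the carrier's -x end: 16 along x, 24 along y, from 8 to 50 above the bench. The point lies at its middle, 38 above the bench (12 below its top); moves with the slide; axes as the carrier's.
- rod_stand: Block 92 x 38 x 30 high, fixed to the bench, in which the two rods stand upright at the start, 66 apart along its x, in 12 mm holes with floor 4 above the bench.
- rod_a: Steel rod 10 thick with a blue round knob. Origin: centre of its tip, z up the rod. Tip tapered to 6 over the first 2.5; neck 5 thick from 4 to 12; shank 10 thick up to 68; knob 14 thick from 68 to the top at 94. 0.06 kg. Fully home its tip is 4 above the bench, the knob's lower edge 72 (the tallest pack, three filters and cover, ends at 66).
- rod_b: A second rod, the same. Either rod may go in either bore.
- filter_amber: Flat aluminium frame, 90 (its x) x 40 (its y) x 10 thick, lying flat, with a round amber glass window in the middle, amber marks at its short ends and 12 mm rod holes through it at x = +33 and -33. Origin: centre of its underside, z up. Either way round fits. 0.05 to 0.1 kg. May be absent (None).
- filter_green: Flat aluminium frame, 90 (its x) x 40 (its y) x 10 thick, lying flat, with a round green glass window in the middle, green marks at its short ends and 12 mm rod holes through it at x = +33 and -33. Origin: centre of its underside, z up. Either way round fits. 0.05 to 0.1 kg. May be absent (None).
- filter_blue: Flat aluminium frame, 90 (its x) x 40 (its y) x 10 thick, lying flat, with a round blue glass window in the middle, blue marks at its short ends and 12 mm rod holes through it at x = +33 and -33. Origin: centre of its underside, z up. Either way round fits. 0.05 to 0.1 kg. May be absent (None).
- filter_red: Flat aluminium frame, 90 (its x) x 40 (its y) x 10 thick, lying flat, with a round red glass window in the middle, red marks at its short ends and 12 mm rod holes through it at x = +33 and -33. Origin: centre of its underside, z up. Either way round fits. 0.05 to 0.1 kg. May be absent (None).
- cover_plate: Flat yellow plate, 90 (its x) x 40 (its y) x 10 thick, with a round open window (no glass) and the same two rod holes at x = +33 and -33. Origin: centre of its underside. Always there. 0.05 to 0.1 kg.
- lens_tissue: Bystander: flat grey-green carton, 95 x 60 x 14 (mm). Leave it alone.
- filter_box: Bystander: dark and white carton, 90 x 60 x 26 (mm). Leave it alone.
- screwdriver: Bystander: flat screwdriver with black handle, 177 long (mm). Leave it alone.
- timer: Bystander: white bench timer with a red and a black button, 66 x 52 x 24 (mm). Leave it alone.
- lamp_carton: Bystander: upright brown carton, 46 x 46 x 75 (mm). Leave it alone.
- reagent_white: Bystander: white bottle with blue cap, 56 x 102 high (mm). Leave it alone.

How it is judged (in metres and radians):
On the way, in this order (a step that is already met when the one before it is completed fails the run):
1. the lock slide is pulled all the way out (within 2 mm) (value of joint lock_slide below 0.002 m), for 0.2 s.
2. both rods are fully home through all the filter plates and the cover plate (horizontal distance between each of filter_amber, filter_green, filter_blue, filter_red, cover_plate and seat below 0.004 m and angle between the x axis of each of filter_amber, filter_green, filter_blue, filter_red, cover_plate and the x axis of carrier, either way round below 0.06 rad and angle between each of filter_amber, filter_green, filter_blue, filter_red, cover_plate's own z axis and vertical below 0.05 rad and height (world z) of filter_amber between 0.024 and 0.06 m and height (world z) of filter_green between 0.024 and 0.06 m and height (world z) of filter_blue between 0.024 and 0.06 m and height (world z) of filter_red between 0.024 and 0.06 m and height (world z) of cover_plate between 0.024 and 0.06 m and z of cover_plate in the frame of filter_amber above 0.005 m and z of cover_plate in the frame of filter_green above 0.005 m and z of cover_plate in the frame of filter_blue above 0.005 m and z of cover_plate in the frame of filter_red above 0.005 m and (((distance between rod_a and bore_far below 0.003 m and angle between rod_a's own z axis and vertical below 0.05 rad) and (distance between rod_b and bore_near below 0.003 m and angle between rod_b's own z axis and vertical below 0.05 rad)) or ((distance between rod_b and bore_far below 0.003 m and angle between rod_b's own z axis and vertical below 0.05 rad) and (distance between rod_a and bore_near below 0.003 m and angle between rod_a's own z axis and vertical below 0.05 rad)))), for 0.2 s.
At the end, for the whole second after the job is handed in: Every filter plate present lies flat in the carrier (centred within 4 mm, square within 0.06 rad), the cover plate on top of them all; both rods stand upright, one in each bore, with the tip within 3 mm of the bore's floor; the lock slide is pushed in to within 2 mm of its stop; all at rest (all of step 2 and value of joint lock_slide above 0.018 m and linear speed of each of rod_a, rod_b, cover_plate below 0.02 m/s); the robot touches nothing.
It fails at once if a bystander is moved by more than 3 cm (distance of any of lens_tissue, filter_box, screwdriver, timer, lamp_carton, reagent_white from where it was at the start of the episode above 0.03 m).
Of filter_amber, filter_green, filter_blue, filter_red only 2 to 3 are there at a start; the rules pass over those that are not, and their reading is None.
At some moment in a run one of filter_amber, filter_green, filter_blue, filter_red, cover_plate may be knocked a few centimetres aside while the robot is not near it.
It also fails if it takes over 210 s, if anything falls off the work surface, if the arm or the gripper's body presses on something with over 40 N, if the wrist force passes 120 N, or if a joint passes its speed limit or range.

ROBOT

A 7-joint arm with a two-finger parallel gripper is mounted at the origin on a cart in front of the work surface, level with it; the furniture and walls round the work are solid. World frame = base frame: x ahead of the robot, y to its left, z up, the work surface at z = 0. Lengths are in mm, angles in rad, forces in N, time in s.
With the tool pointing down it reaches from about 400 to 850 mm from the base axis. Payload 4.4 kg.
Tool frame: the origin (TCP) lies on the centre line of the jaws, within the pads' length; the fingertips stand 8 mm ahead of it and the grasp point (between the pads) lies 11 mm behind it; z points along the fingers, y is the direction in which the jaws open and shut (so a half turn about z gives the same grasp; the last joint's range is limited). The gripper opens to 94 mm and grips with 3 to 60 N. Pads are 16 mm wide; open, the fingers measure 119 mm over their backs; the gripper's body (75 mm by 177 mm) begins 78 mm behind the grasp point.
Start: joints at [1.254, 0.628, 0.038, 1.517, -0.027, 0.996, -0.02], TCP at [161.344, -629.671, 213.478] pointing down, gripper open.
Joint ranges: [-3.06, 3.06], [-0.37, 2.12], [-1.25, 1.32], [0.18, 2.47], [-1.1, 4.24], [0.23, 1.98], [-2.94, 2.94]. Speed limits (rad/s): [2.57, 2.57, 3.14, 3.14, 3.14, 3.14, 3.14].

INTERFACE

Orientations are given as a rotation vector (axis times angle).
In Python, from bench import ctrl, read_camera gives the robot as it stands.
- The arm moves only by the shell command python3 -m creep 'ROWS' [FORCE]. ROWS is JSON, a list that holds one entry, the list of rows, each a list of 5 numbers: the shift along the world's x, y, z in units of 30 mm (1.0 is 30 mm), then the turn about the world's z in units of 5 degrees (1.0 is 5 degrees), then the closure, from 0 (fully open) to 1 (shut). A call has 1 to 12 rows; each row is the pose to reach, as a shift and turn from the pose measured when the call began; what a row does not reach only later rows make up. A row lasts 1/12 s, in which the tool goes at most 41.7 mm and 7.16 degrees, less where a joint would pass 70% of its speed; a pose out of reach is approached as far as the arm can. A call with a gripper value outside its range is refused whole. The fingers move at their own pace and stop on an object; FORCE is the grip in N (left out, the last holds). Time passes only in rows, so rows that repeat a pose let the fingers close. It gives the time, the measured TCP pose, the force and the opening at its end, in the units of the state.
- ctrl.observe(): the state, without advancing time (a new reading comes with each control period).
- read_camera(name): name is "scene" or "top"; returns a dict with "color" (480x640x3 uint8, red, green, blue), "fx", "fy", "cx", "cy" (pixels), "position" and "attitude" of the camera in the world. Camera axes: x right, y down, z forward; pixel columns grow to the right and rows downward; lengths in mm; the calibration is good to about 2 mm. A picture is of the moment at which its call begins. There is no depth.
- ctrl.hand_in(): hands the job in, once; it reports no verdict.
The state is a dict: "clock": time; "joint_pos": joint angles; "qvel": joint speeds; "joint_efforts": joint torques, N m; "tool_pos": TCP position; "tcp_rot": TCP orientation; "ft_force": force on the tool from outside, world axes, zero at the start; "wrist_torque": the same for the moment, N m; "finger_gap": finger opening in mm.
Only numpy, scipy, OpenCV 4.12 (cv2) and the standard library are available. Lean on these libraries where they do the work, as an engineer would, in place of code of your own. Each camera call takes 0.05 s, during which the arm holds its last target.

## Working session

There is one attempt and no reset: what is moved stays moved. The work goes in short steps, Python scripts to look and compute and a shell command to move; the robot and the scene stay as the last step left them, time stands still between calls to the robot, and variables do not carry over. Pictures are saved under pics/ and viewed, and the job is handed in when it is done.

```bash
ls -la; mkdir -p pics; python3 - <<'E'
from bench import ctrl, read_camera
import cv2
print(ctrl.observe())
for n in ("scene","top"):
    c=read_camera(n); cv2.imwrite(f"pics/{n}0.png",c["color"][:,:,::-1]); print({k:v for k,v in c.items() if k!="color"})
E
```

```text
total 12
drwxr-xr-x  3 agent agent 4096 Dec  7 02:39 .
drwxr-xr-x 23 root  root  4096 Dec  7 02:39 ..
drwxr-xr-x  2 agent agent 4096 Dec  7 02:39 pics
{'clock': 0.0, 'joint_pos': array([ 1.25421266,  0.62932346,  0.03843019,  1.51837474, -0.02698682,
        0.99632141, -0.0200262 ]), 'qvel': array([ 0.00028192,  0.00046018, -0.00015431, -0.00036486,  0.00032477,
        0.00050636, -0.00214217]), 'joint_efforts': array([-5.59492412e-05, -5.49724388e+01,  1.14380367e+00, -1.86637115e+01,
       -5.21517231e-02,  2.37452995e-02,  1.88083113e-04]), 'tool_pos': array([ 161.1703392 , -629.01108628,  212.56646233]), 'tcp_rot': array([-3.11505340e+00, -3.92647086e-01,  4.19261545e-04]), 'ft_force': array([ 0.24749114, -1.01010893, -0.41163348]), 'wrist_torque': array([-0.00314007,  0.03136229, -0.0100968 ]), 'finger_gap': 93.97226084657731}
{'fx': 538.1277833351962, 'fy': 538.1277833351962, 'cx': 323.35696074529386, 'cy': 235.40149834593532, 'position': array([-435.46792372, -888.173895  ,  658.71342437]), 'attitude': array([-1.84676523,  0.83763965, -0.50908676])}
{'fx': 499.2993492245286, 'fy': 499.2993492245286, 'cx': 323.5813996475781, 'cy': 236.01481227472306, 'position': array([ 326.23423327,   20.89601589, 1359.19689087]), 'attitude': array([-2.10537144,  2.14092585, -0.15566551])}
```

View pics/scene0.png

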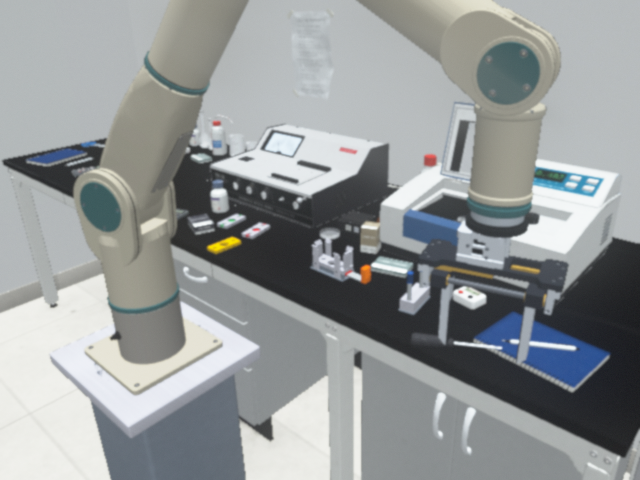

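View pics/top0.png

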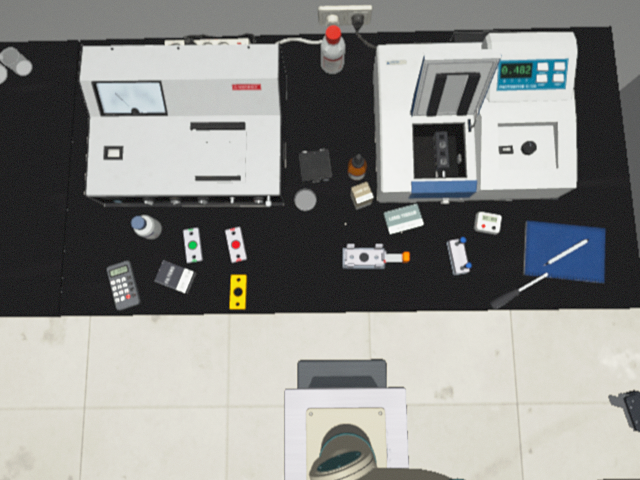

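The top view shows green at (193,245), red at (235,245), the yellow cover at (238,292), the carrier at (364,257) with its grip at (406,257), and the rod stand at (460,255). No amber or blue filter is visible. Next, helpers and enlarged crops.

```bash
cat > h.py <<'E'
import numpy as np, cv2
from scipy.spatial.transform import Rotation as R
from bench import ctrl, read_camera
def ray(c,u,v):
    d=R.from_rotvec(c["attitude"]).as_matrix()@np.array([(u-c["cx"])/c["fx"],(v-c["cy"])/c["fy"],1.]); return d
def pt(c,u,v,z):
    d=ray(c,u,v); p=np.array(c["position"]); return p+d*(z-p[2])/d[2]
def proj(c,P):
    q=R.from_rotvec(c["attitude"]).as_matrix().T@(np.array(P,float)-c["position"]); return np.array([c["cx"]+c["fx"]*q[0]/q[2],c["cy"]+c["fy"]*q[1]/q[2]])
def crop(c,u0,v0,u1,v1,k,name):
    im=c["color"][v0:v1,u0:u1,::-1]; im=cv2.resize(im,None,fx=k,fy=k,interpolation=cv2.INTER_CUBIC)
    for u in range((u0+9)//10*10,u1,10):
        cv2.line(im,(int((u-u0+.5)*k),0),(int((u-u0+.5)*k),4 if u%50 else 12),(0,255,255),1)
        if u%20==0: cv2.putText(im,str(u),(int((u-u0+.5)*k)-10,22),0,.35,(0,255,255),1)
    for v in range((v0+9)//10*10,v1,10):
        cv2.line(im,(0,int((v-v0+.5)*k)),(6,int((v-v0+.5)*k)),(0,255,255),1); cv2.putText(im,str(v),(8,int((v-v0+.5)*k)+4),0,.35,(0,255,255),1)
    cv2.imwrite("pics/"+name,im)
E
python3 - <<'E'
from h import *
c=read_camera("top")
crop(c,170,215,260,315,6,"a1.png"); crop(c,335,230,485,285,5,"a2.png")
s=read_camera("scene"); crop(s,290,220,440,325,5,"a3.png")
print(pt(c,364,257,36),pt(c,193,245,10),pt(c,238,292,10),pt(c,235,245,10),pt(c,460,255,30))
E
```

```text
[492.93646846 -58.11208809  36.        ] [537.77719882 408.88580771  10.        ] [407.05565516 282.78208714  10.        ] [535.65047704 292.86086431  10.        ] [ 494.52532305 -314.13864484   30.        ]
```

View pics/a1.png

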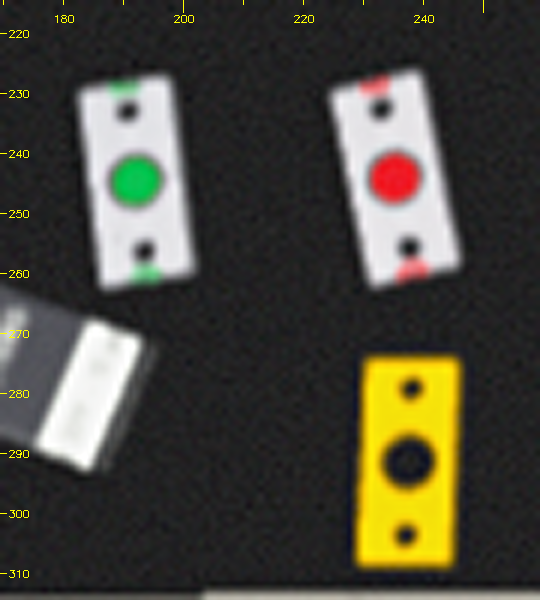

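View pics/a2.png

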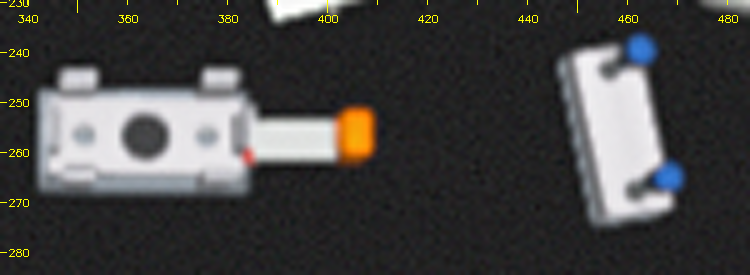

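View pics/a3.png

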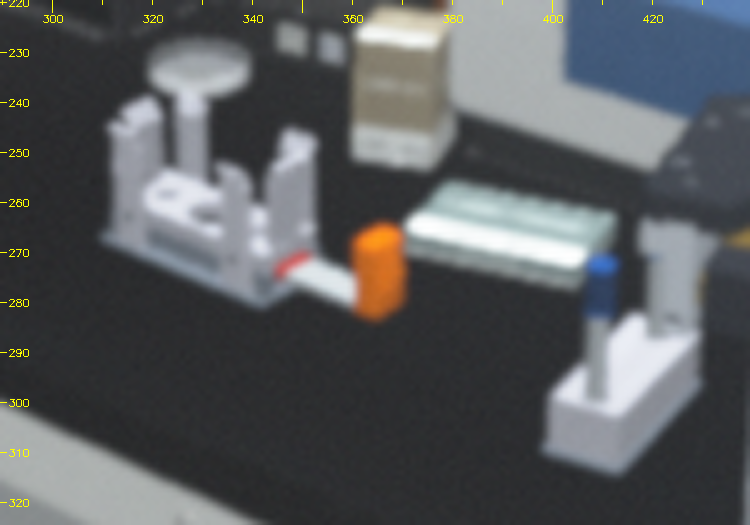

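```bash
python3 - <<'E'
from h import *
c=read_camera("top");s=read_camera("scene")
o=ctrl.observe(); M=R.from_rotvec(o["tcp_rot"]).as_matrix(); print(M.round(3)); print("tooly yaw",np.degrees(np.arctan2(M[1,1],M[0,1])))
f=lambda n,u,v,z:print(n,pt(c,u,v,z).round(1))
f("boreF",351,256.5,26);f("boreN",375.7,256.8,26);f("win",363.5,256.8,26);f("grip",405.5,256,50)
for n,a,b,w in (("green",(190.5,232.5),(193.3,256.5),(192,244.5)),("red",(232.7,232.3),(237.3,255.5),(235,244)),("cover",(238,279.2),(237,303.7),(237.5,291.5))):
    A=pt(c,*a,10);B=pt(c,*b,10);d=A-B;print(n,((A+B)/2).round(1),pt(c,*w,10).round(1),np.linalg.norm(d).round(1),"yaw",np.degrees(np.arctan2(d[1],d[0])).round(1))
f("rodtop1",462.7,249.3,94+4);f("rodtop2",468.3,265,98);f("hole1",457,253.5,30);f("hole2",462,267.5,30)
f("bottlecap",139,222,102); f("bottle base",148,230,40)
for q in ((595,0),):pass
print("scene grip top", pt(s,364,265,50).round(1), "rodtop", pt(s,410,271,98).round(1))
E
```

```text
[[ 0.969  0.248 -0.   ]
 [ 0.248 -0.969  0.001]
 [-0.    -0.001 -1.   ]]
tooly yaw -75.6327420774244
boreF [496.2 -23.9  26. ]
boreN [494.2 -90.1  26. ]
win [494.8 -57.4  26. ]
grip [ 491.9 -166.4   50. ]
green [539.4 412.   10. ] [539.2 411.7  10. ] 67.7 yaw 8.3
red [538.8 292.9  10. ] [538.4 292.9  10. ] 66.1 yaw 11.9
cover [408.7 284.2  10. ] [408.4 284.2  10. ] 65.9 yaw -1.5
rodtop1 [ 500.3 -304.7   98. ]
rodtop2 [ 460.2 -316.3   98. ]
hole1 [ 498.7 -306.4   30. ]
hole2 [ 461.  -317.4   30. ]
bottlecap [586.2 525.  102. ]
bottle base [576.4 524.2  40. ]
scene grip top [ 494.  -160.2   50. ] rodtop [ 462.1 -313.7   98. ]
```

```bash
python3 - <<'E'
from h import *
c=read_camera("top")
crop(c,435,228,490,283,14,"b1.png"); crop(c,335,230,420,285,9,"b2.png")
s=read_camera("scene"); crop(s,385,240,445,325,8,"b3.png")
E
```

```text
(no output)
```

View pics/b1.png

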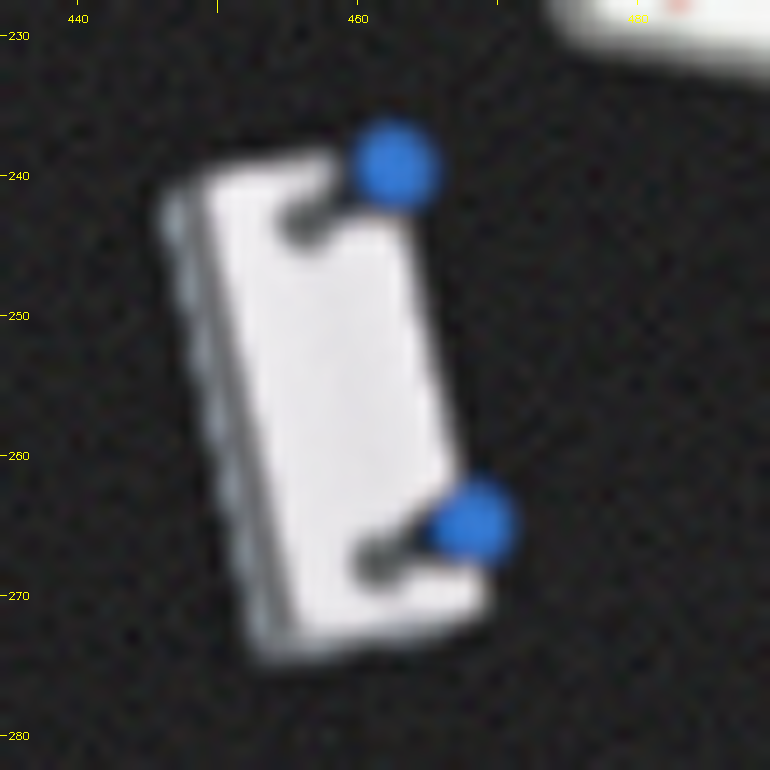

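View pics/b2.png

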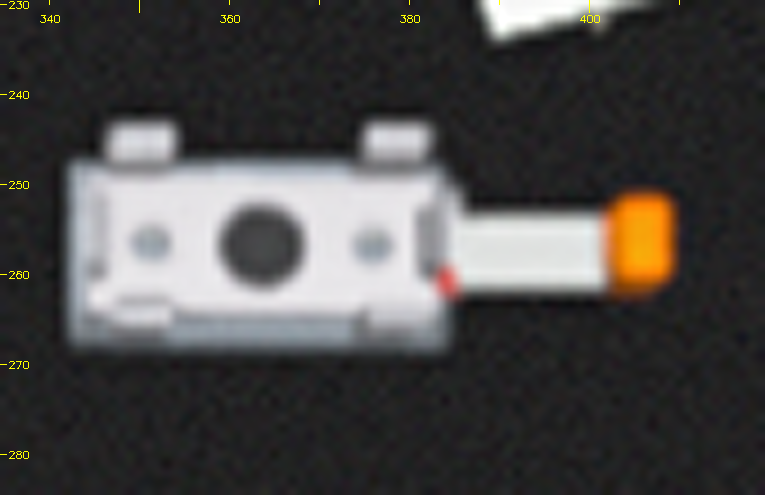

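View pics/b3.png

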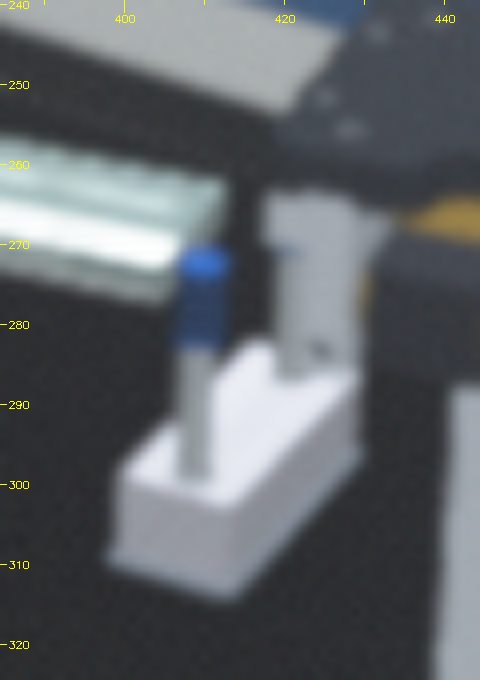

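```bash
python3 -m creep '[[[11.03,15.4,0,14.8,0.3],[11.03,15.4,0,14.8,0.3],[11.03,15.4,0,14.8,0.3],[11.03,15.4,0,14.8,0.3],[11.03,15.4,0,14.8,0.3],[11.03,15.4,0,14.8,0.3],[11.03,15.4,0,14.8,0.3],[11.03,15.4,0,14.8,0.3],[11.03,15.4,0,14.8,0.3],[11.03,15.4,0,14.8,0.3],[11.03,15.4,0,14.8,0.3],[11.03,15.4,0,14.8,0.3]]]' 20
python3 - <<'E'
from h import *
o=ctrl.observe(); M=R.from_rotvec(o["tcp_rot"]).as_matrix();print(o["clock"],o["tool_pos"],np.degrees(np.arctan2(M[1,1],M[0,1])),o["finger_gap"],o["joint_pos"].round(2))
c=read_camera("top")
print(pt(c,462.7,239.4,98),pt(c,468.3,265,98))
E
```

```text
clock: 1.4
tool_pos: [453.2, -221.6, 213.6]
tcp_rot: [2.251, 2.191, 0.0]
ft_force: [1.3, 0.3, 0.3]
finger_gap: 65.9
1.4 [ 453.23341184 -221.64128949  213.64538639] -1.5494043940177598 65.85113259285872 [ 0.65  0.44 -0.36  1.91  0.2   0.83  0.16]
[ 525.73883168 -306.23052471   98.        ] [ 460.16530866 -316.25615379   98.        ]
```

```bash
python3 -m creep '[[[1.29,1.82,-1,0,0.3],[1.29,1.82,-2.5,0,0.3],[1.29,1.82,-4,0,0.3],[1.29,1.82,-4,0,0.3],[1.29,1.82,-4,0,0.3],[1.29,1.82,-4,0,0.3],[1.29,1.82,-4,0,0.3]]]'
python3 - <<'E'
from h import *
o=ctrl.observe(); M=R.from_rotvec(o["tcp_rot"]).as_matrix();print(o["clock"],o["tool_pos"],np.degrees(np.arctan2(M[1,1],M[0,1])),o["finger_gap"],o["ft_force"])
c=read_camera("top");crop(c,330,200,450,290,6,"c1.png")
s=read_camera("scene"); crop(s,300,190,420,320,5,"c2.png")
E
```

```text
clock: 2.03
tool_pos: [499.1, -158.5, 95.6]
tcp_rot: [2.239, 2.2, 0.014]
ft_force: [0.7, 0.2, -0.1]
finger_gap: 65.9
2.0333 [ 499.12526342 -158.51615001   95.62202696] -0.9965995494392758 65.86478179457028 [ 0.68606908  0.1547937  -0.06265838]
```

View pics/c1.png

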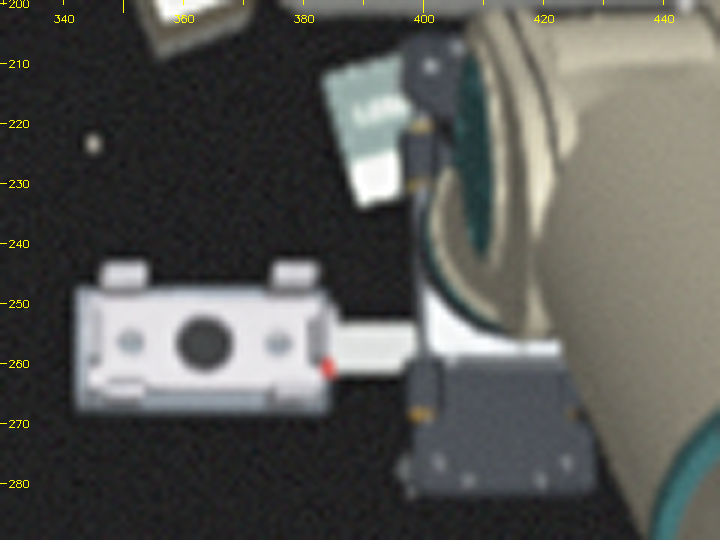

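View pics/c2.png

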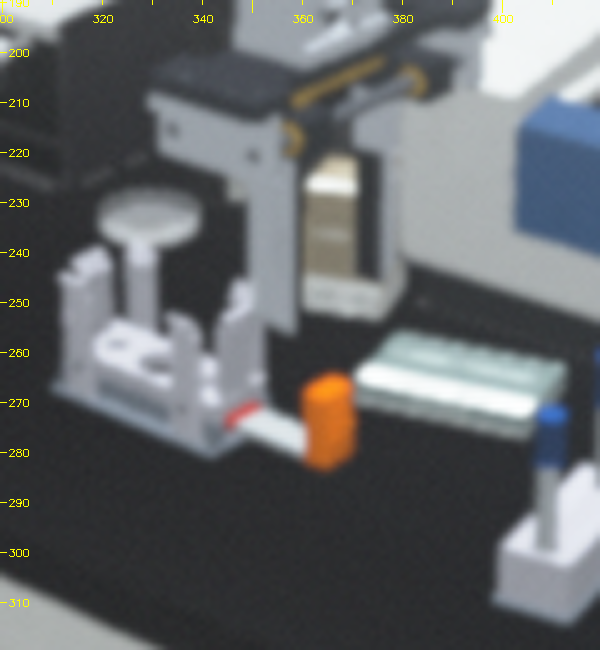

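```bash
python3 - <<'E'
from h import *
s=read_camera("scene");o=ctrl.observe();p=o["tool_pos"];print(p, proj(s,p+[0,0,-8]),proj(s,p+[-33,0,-8]),proj(s,p+[33,0,-8]), proj(s,p+[-33,8,-8]),proj(s,p+[-33,-8,-8]))
E
python3 -m creep '[[[-0.24,-0.28,0,-0.14,0.3],[-0.24,-0.28,-1,-0.14,0.3],[-0.24,-0.28,-2.2,-0.14,0.3],[-0.24,-0.28,-2.2,-0.14,0.3],[-0.24,-0.28,-2.2,-0.14,0.3],[-0.24,-0.28,-2.2,-0.14,0.3]]]'
```

```text
[ 499.5150365  -158.85702919   96.30525375] [365.05464418 250.04754385] [356.52759482 254.68389296] [373.29909681 245.56484895] [353.935653   253.75643663] [359.13957272 255.61851865]
clock: 2.68
tool_pos: [492.9, -167.9, 31.9]
tcp_rot: [2.251, 2.183, 0.016]
ft_force: [0.5, 0.5, 0.3]
finger_gap: 65.9
```

```bash
python3 -m creep '[[[0,0,0,0,0.9],[0,0,0,0,0.9],[0,0,0,0,0.9],[0,0,0,0,0.9],[0,0,0,0,0.9],[0,0,0,0,0.9]]]' 10
python3 - <<'E'
from h import *
o=ctrl.observe(); M=R.from_rotvec(o["tcp_rot"]).as_matrix();print(o["clock"],o["tool_pos"],np.degrees(np.arctan2(M[1,1],M[0,1])),o["finger_gap"],o["ft_force"],o["wrist_torque"])
E
```

```text
clock: 3.18
tool_pos: [493.1, -168.0, 32.2]
tcp_rot: [2.251, 2.182, 0.017]
ft_force: [-0.1, -1.2, 0.0]
finger_gap: 29.3
3.1833 [ 493.06844606 -167.98589377   32.18948803] -1.781140681220572 29.28758985289857 [-0.08091259 -1.22932119  0.01495982] [ 0.00284162 -0.01974365  0.00069007]
```

```bash
python3 -m creep '[[[0,0,0,0,0.9],[0,0,0,0,0.9],[0,0,0,0,0.9],[0,0,0,0,0.9]]]' 10
python3 - <<'E'
from h import *
o=ctrl.observe(); M=R.from_rotvec(o["tcp_rot"]).as_matrix();print(o["clock"],o["tool_pos"],np.degrees(np.arctan2(M[1,1],M[0,1])),o["finger_gap"],o["ft_force"],o["wrist_torque"])
E
```

```text
clock: 3.52
tool_pos: [491.4, -167.9, 32.0]
tcp_rot: [2.253, 2.184, 0.013]
ft_force: [-4.8, 0.5, 5.1]
finger_gap: 24.1
3.5167 [ 491.41878078 -167.91045975   31.99472147] -1.7790664469454964 24.06397385930362 [-4.806203    0.54504332  5.14153961] [0.04253214 1.30254354 0.04124633]
```

```bash
python3 -m creep '[[[0,-0.15,0,0,0.9],[0,-0.3,0,0,0.9],[-0.01,-0.4,0,0,0.9],[-0.02,-0.5,0,0,0.9],[-0.02,-0.6,0,0,0.9],[-0.03,-0.7,0,0,0.9],[-0.03,-0.7,0,0,0.9],[-0.03,-0.7,0,0,0.9]]]' 25
python3 - <<'E'
from h import *
o=ctrl.observe(); M=R.from_rotvec(o["tcp_rot"]).as_matrix();print(o["clock"],o["tool_pos"],np.degrees(np.arctan2(M[1,1],M[0,1])),o["finger_gap"],o["ft_force"],o["wrist_torque"])
E
```

```text
clock: 4.18
tool_pos: [491.0, -181.9, 31.9]
tcp_rot: [-2.249, -2.191, -0.022]
ft_force: [-2.8, 17.7, 7.2]
finger_gap: 23.6
4.1833 [ 491.04917804 -181.94631853   31.87755496] -1.498537746649525 23.588891419889993 [-2.77505677 17.73471456  7.21693611] [3.68597203 0.94516469 0.16317091]
```

```bash
python3 -m creep '[[[0,-0.1,0,0,0.9],[0,-0.2,0,0,0.9],[0,-0.2,0,0,0.9]]]' 40
python3 - <<'E'
from h import *
o=ctrl.observe();print(o["clock"],o["tool_pos"],o["finger_gap"],o["ft_force"],o["wrist_torque"])
c=read_camera("top");crop(c,330,200,450,290,6,"d1.png")
s=read_camera("scene"); crop(s,300,190,420,320,5,"d2.png")
E
```

```text
clock: 4.43
tool_pos: [491.1, -182.1, 31.8]
tcp_rot: [-2.241, -2.192, -0.029]
ft_force: [-3.7, 14.4, 8.7]
finger_gap: 23.6
4.4333 [ 491.07515079 -182.10007579   31.82258246] 23.61346834209645 [-3.71700033 14.41349388  8.70564395] [3.08678695 1.13299195 0.11135056]
```

View pics/d1.png

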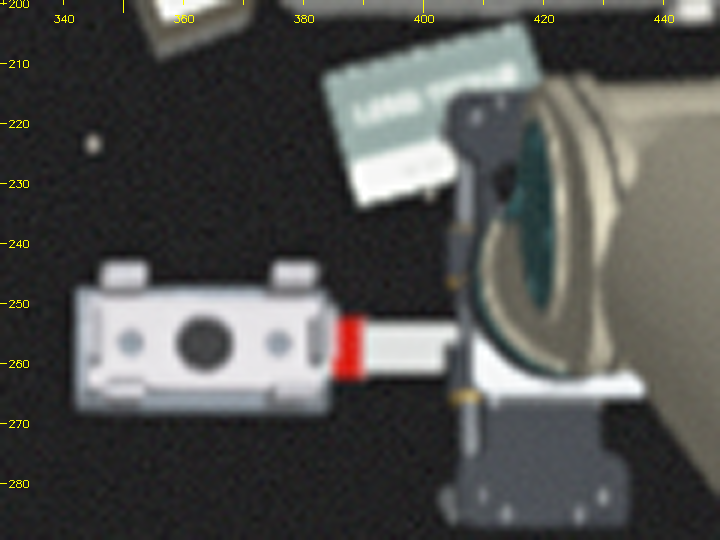

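View pics/d2.png

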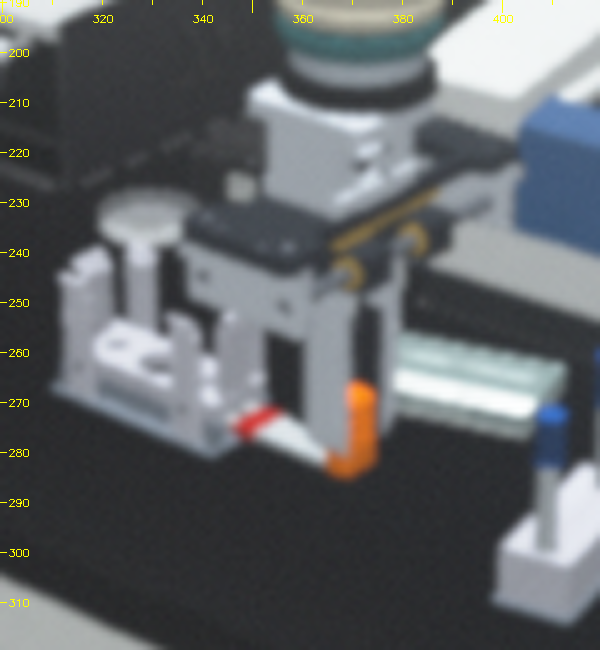

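```bash
python3 -m creep '[[[0,0.05,0,0,0.9],[0,0.05,0,0,0.6],[0,0.05,0,0,0.4],[0,0.05,0,0,0.3],[0,0.05,0,0,0.3],[0,0.05,0,0,0.3],[0,0.05,0,0,0.3],[0,0.05,1.5,0,0.3],[0,0.05,3,0,0.3],[0,0.05,5,0,0.3],[0,0.05,5,0,0.3],[0,0.05,5,0,0.3]]]' 20
cat >> h.py <<'E'
def spot(im,u,v,r,dark=True):
    # weighted centroid of a spot in gray around (u,v), iterate
    for _ in range(8):
        x0,y0=int(round(u)),int(round(v)); k=int(r)+2
        yy,xx=np.mgrid[y0-k:y0+k+1,x0-k:x0+k+1]; P=im[y0-k:y0+k+1,x0-k:x0+k+1]
        w=(P.max()-P) if dark else P-P.min()
        w=np.clip(w-0.35*w.max(),0,None)*(np.hypot(xx-u,yy-v)<=r+.7)
        u,v=(w*xx).sum()/w.sum(),(w*yy).sum()/w.sum()
    return u,v
def avgtop(n=3):
    cs=[read_camera("top") for _ in range(n)]; return cs[0],np.mean([cv2.cvtColor(c["color"],cv2.COLOR_RGB2GRAY).astype(float) for c in cs],0)
def st():
    o=ctrl.observe(); M=R.from_rotvec(o["tcp_rot"]).as_matrix()
    print("t",round(o["clock"],2),"tcp",o["tool_pos"].round(1),"yaw",np.degrees(np.arctan2(M[1,1],M[0,1])).round(2),"toolz",M[:,2].round(3),"gap",round(o["finger_gap"],1),"F",o["ft_force"].round(1),"T",o["wrist_torque"].round(2))
    return o
def carrier(c,g):
    f=spot(g,351.1,256.5,3);n=spot(g,375.9,256.8,3);w=spot(g,363.5,256.8,5); print("px",f,n,w)
    F=pt(c,*f,26);N=pt(c,*n,26);W=pt(c,*w,26);d=F-N
    print("carrier",((F+N)/2).round(2),W.round(2),"len",np.linalg.norm(d).round(2),"yaw",np.degrees(np.arctan2(d[1],d[0])).round(2))
def plate(c,g,n,a,b,w,z=10):
    a=spot(g,*a,2.5);b=spot(g,*b,2.5);A=pt(c,*a,z);B=pt(c,*b,z);d=A-B
    print(n,"c",((A+B)/2).round(2),"win",pt(c,*w,z).round(2),"len",np.linalg.norm(d).round(2),"yaw",np.degrees(np.arctan2(d[1],d[0])).round(2))
E
python3 - <<'E'
from h import *
st();c,g=avgtop(3);carrier(c,g)
for n,a,b,w in (("green",(190.5,232.5),(193.3,256.5),(192,244.5)),("red",(232.7,232.3),(237.3,255.5),(235,244)),("cover",(238,279.2),(237,303.7),(237.5,291.5))): plate(c,g,n,a,b,w)
E
```

```text
clock: 5.53
tool_pos: [494.8, -181.6, 187.2]
tcp_rot: [2.244, 2.194, 0.036]
ft_force: [0.7, -0.2, -0.6]
finger_gap: 65.7
t 5.53 tcp [ 494.8 -181.6  187.2] yaw -1.29 toolz [ 0.019  0.014 -1.   ] gap 65.7 F [ 0.7 -0.2 -0.6] T [-0.03 -0.1   0.01]
px (np.float64(351.3845265588914), np.float64(256.53303823453933)) (np.float64(375.9844181139426), np.float64(256.65590001623116)) (np.float64(363.65561408266296), np.float64(256.8618961139279))
carrier [495.31 -57.87  26.  ] [494.59 -57.8   26.  ] len 65.95 yaw 88.69
green c [538.55 410.98  10.  ] win [539.22 411.7   10.  ] len 66.14 yaw 8.28
red c [537.67 291.66  10.  ] win [538.43 292.9   10.  ] len 66.32 yaw 12.17
cover c [408.47 283.75  10.  ] win [408.42 284.16  10.  ] len 65.87 yaw -1.49
```

```bash
python3 -m creep '[[[1.4,19.7,0.3,19.9,0.3],[1.4,19.7,0.3,19.9,0.3],[1.4,19.7,0.3,19.9,0.3],[1.4,19.7,0.3,19.9,0.3],[1.4,19.7,0.3,19.9,0.3],[1.4,19.7,0.3,19.9,0.3],[1.4,19.7,0.3,19.9,0.3],[1.4,19.7,0.3,19.9,0.3],[1.4,19.7,0.3,19.9,0.3],[1.4,19.7,0.3,19.9,0.3],[1.4,19.7,0.3,19.9,0.3],[1.4,19.7,0.3,19.9,0.3]]]'
python3 - <<'E'
from h import *
o=st();print(o["joint_pos"].round(2),o["qvel"].round(2))
E
```

```text
clock: 6.68
tool_pos: [524.9, 319.3, 186.6]
tcp_rot: [-0.135, -3.118, -0.009]
ft_force: [-0.4, 0.1, -0.1]
finger_gap: 65.7
t 6.68 tcp [524.9 319.3 186.6] yaw 85.04 toolz [-0.02   0.007 -1.   ] gap 65.7 F [-0.4  0.1 -0.1] T [ 0.02 -0.22  0.05]
[-0.14  0.71 -0.76  1.62  0.53  1.03  0.43] [-0.71  0.48 -0.28 -0.84  0.33  0.58  0.74]
```

```bash
python3 -m creep '[[[0.45,3,0,2.6,0.3],[0.45,3,-1,2.6,0.3],[0.45,3,-2.5,2.6,0.3],[0.45,3,-3.3,2.6,0.3],[0.45,3,-3.3,2.6,0.3],[0.45,3,-3.3,2.6,0.3],[0.45,3,-3.3,2.6,0.3]]]'
python3 - <<'E'
from h import *
o=st();print(o["joint_pos"].round(2),o["qvel"].round(2))
c,g=avgtop(2)
for n,a,b,w in (("green",(190.5,232.5),(193.3,256.5),(192,244.5)),("red",(232.7,232.3),(237.3,255.5),(235,244)),("cover",(238,279.2),(237,303.7),(237.5,291.5))): plate(c,g,n,a,b,w)
crop(c,130,200,260,310,6,"e1.png")
E
```

```text
clock: 7.27
tool_pos: [538.5, 409.2, 88.1]
tcp_rot: [0.218, -3.113, -0.006]
ft_force: [1.4, 0.1, 0.5]
finger_gap: 66.0
t 7.27 tcp [538.5 409.2  88.1] yaw 98.02 toolz [-0.022  0.002 -1.   ] gap 66.0 F [1.4 0.1 0.5] T [ 0.07 -0.16 -0.02]
[-0.3   0.92 -0.73  1.51  0.66  0.99  0.5 ] [ 0.01 -0.05 -0.02 -0.02 -0.   -0.   -0.  ]
green c [538.73 417.59  10.  ] win [539.22 411.7   10.  ] len 69.68 yaw 19.01
red c [541.48 293.04  10.  ] win [538.43 292.9   10.  ] len 71.66 yaw 12.13
cover c [408.95 283.39  10.  ] win [408.42 284.16  10.  ] len 66.59 yaw -1.92
```

View pics/e1.png

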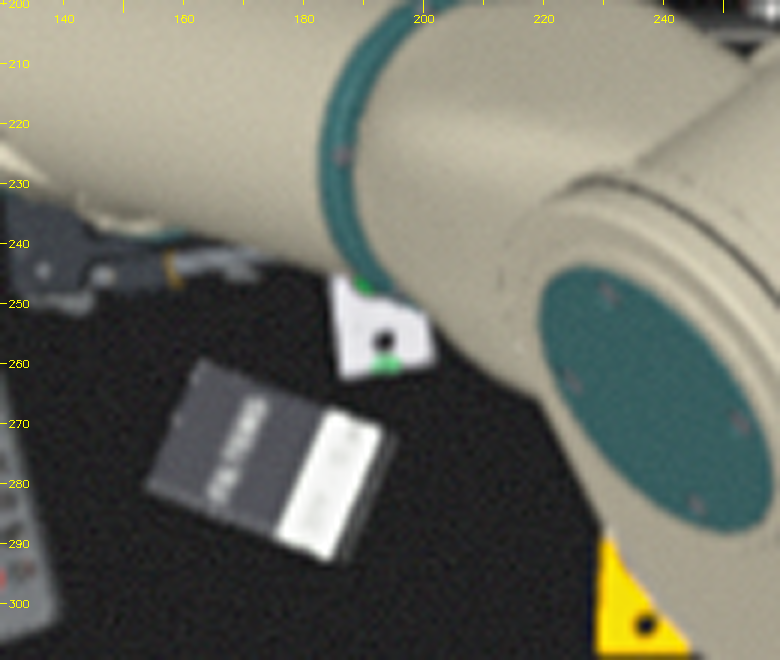

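```bash
python3 - <<'E'
from h import *
s=read_camera("scene"); crop(s,170,160,300,270,6,"e2.png")
E
python3 -m creep '[[[0,0.07,-0.6,0.05,0.3],[0,0.07,-1.4,0.05,0.3],[0,0.07,-2.0,0.05,0.3],[0,0.07,-2.0,0.05,0.3],[0,0.07,-2.0,0.05,0.3]]]'
```

```text
clock: 7.83
tool_pos: [539.6, 411.2, 29.7]
tcp_rot: [0.224, -3.115, -0.008]
ft_force: [-0.1, -0.1, 0.6]
finger_gap: 65.9
```

View pics/e2.png

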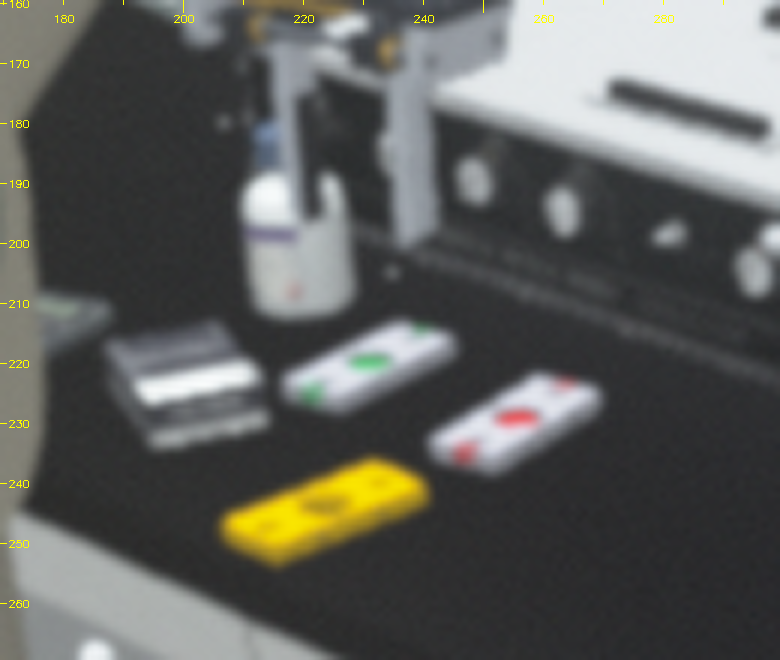

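```bash
python3 -m creep '[[[-0.02,0,-0.3,0,0.3],[-0.02,0,-0.66,0,0.3],[-0.02,0,-0.66,0,0.3],[-0.02,0,-0.66,0,0.3]]]'
python3 - <<'E'
from h import *
st()
s=read_camera("scene"); crop(s,170,160,300,270,6,"e3.png")
E
```

```text
clock: 8.17
tool_pos: [538.9, 411.2, 9.7]
tcp_rot: [0.224, -3.115, -0.007]
ft_force: [0.5, -0.5, -0.4]
finger_gap: 65.6
t 8.17 tcp [538.9 411.2   9.7] yaw 98.22 toolz [-0.019  0.003 -1.   ] gap 65.6 F [ 0.5 -0.5 -0.4] T [ 0.03 -0.15 -0.03]
```

View pics/e3.png

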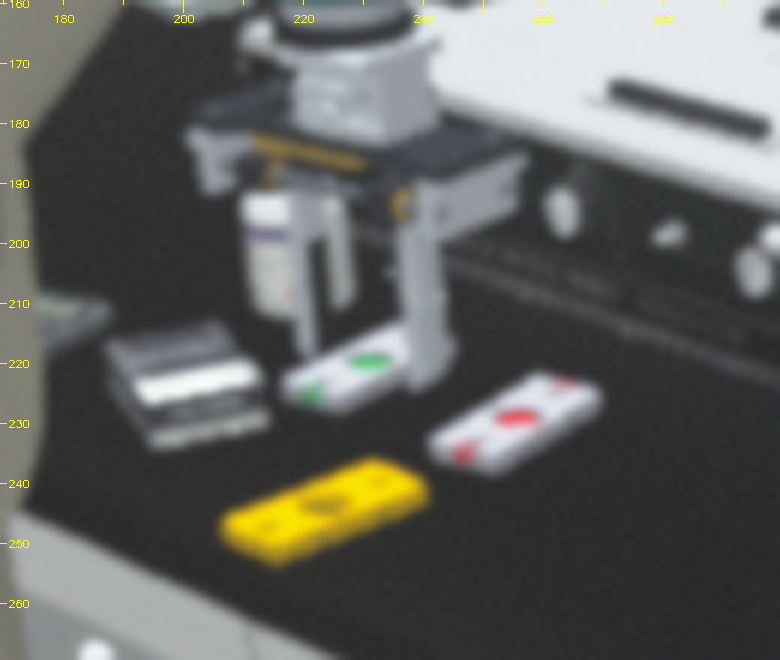

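Fingers straddle the green plate mid-length, with the left tip at (221,220) and the right at (240,224). Closing.

```bash
python3 -m creep '[[[0,0,0,0,0.7],[0,0,0,0,0.7],[0,0,0,0,0.7],[0,0,0,0,0.7],[0,0,0,0,0.7],[0,0,0,0,0.7],[0,0,0,0,0.7],[0,0,0,0,0.7]]]' 25
python3 - <<'E'
from h import *
st()
E
python3 -m creep '[[[0,0,0.5,0,0.7],[0,0,1,0,0.7],[0,0,2,0,0.7],[0,0,3,0,0.7],[0,0,4.3,0,0.7],[0,0,4.3,0,0.7],[0,0,4.3,0,0.7],[0,0,4.3,0,0.7]]]'
python3 - <<'E'
from h import *
st()
s=read_camera("scene"); crop(s,170,120,300,270,5,"e4.png")
E
```

```text
clock: 8.88
tool_pos: [539.0, 411.2, 10.1]
tcp_rot: [0.224, -3.115, -0.007]
ft_force: [0.3, -0.1, 1.0]
finger_gap: 39.7
t 8.88 tcp [539.  411.2  10.1] yaw 98.21 toolz [-0.019  0.003 -1.   ] gap 39.7 F [ 0.3 -0.1  1. ] T [-0.01 -0.18 -0.  ]
clock: 9.55
tool_pos: [539.1, 411.0, 140.1]
tcp_rot: [0.224, -3.116, -0.007]
ft_force: [-0.7, 0.2, -1.5]
finger_gap: 40.2
t 9.55 tcp [539.1 411.  140.1] yaw 98.21 toolz [-0.018  0.003 -1.   ] gap 40.2 F [-0.7  0.2 -1.5] T [ 0.08 -0.18 -0.01]
```

View pics/e4.png

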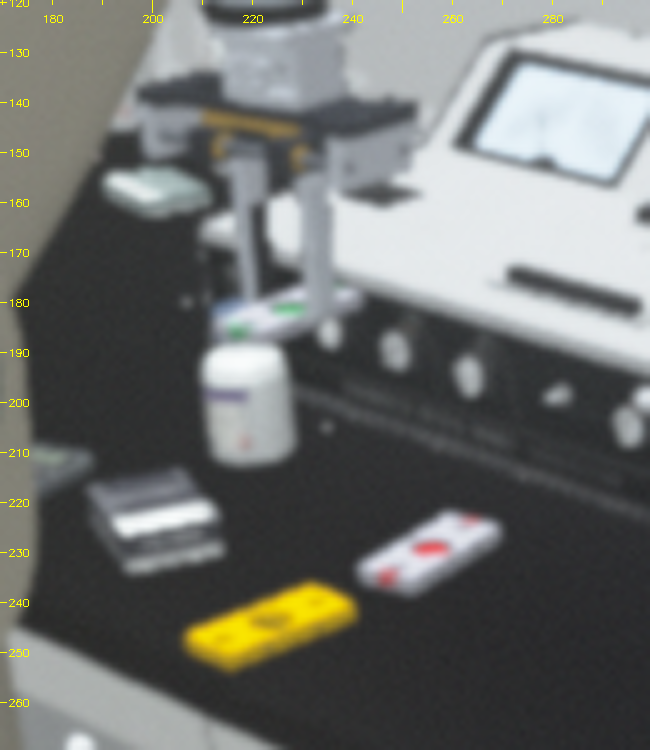

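```bash
python3 -m creep '[[[-0.3,-1.3,0,-1.4,0.7],[-0.5,-2.5,0,-2.8,0.7],[-0.7,-3.8,0,-4.2,0.7],[-0.7,-5.0,0,-5.6,0.7],[-0.7,-6.2,0,-7,0.7],[-0.7,-7.4,0,-8.4,0.7],[-0.7,-8.4,0,-9.4,0.7],[-0.7,-9,0,-10,0.7],[-0.7,-9,0,-10,0.7],[-0.7,-9,0,-10,0.7],[-0.7,-9,0,-10,0.7]]]'
python3 - <<'E'
from h import *
o=st();print(o["qvel"].round(3))
E
```

```text
clock: 10.52
tool_pos: [517.4, 141.9, 138.5]
tcp_rot: [-1.111, -2.92, -0.019]
ft_force: [-0.2, 0.8, -0.9]
finger_gap: 39.6
t 10.52 tcp [517.4 141.9 138.5] yaw 48.34 toolz [-0.011  0.018 -1.   ] gap 39.6 F [-0.2  0.8 -0.9] T [ 0.04 -0.1  -0.02]
[-0.018 -0.001 -0.011 -0.007  0.002  0.003 -0.001]
```

```bash
python3 -m creep '[[[-0.2,-1.2,0,-1.4,0.7],[-0.4,-2.4,0,-2.8,0.7],[-0.6,-3.6,0,-4.2,0.7],[-0.76,-4.8,0,-5.6,0.7],[-0.76,-5.8,0,-7,0.7],[-0.76,-6.4,0,-8.4,0.7],[-0.76,-6.66,0,-9.4,0.7],[-0.76,-6.66,0,-9.95,0.7],[-0.76,-6.66,0,-9.95,0.7],[-0.76,-6.66,0,-9.95,0.7],[-0.76,-6.66,0,-9.95,0.7]]]'
python3 - <<'E'
from h import *
o=st();print(o["qvel"].round(3))
c=read_camera("top");crop(c,320,200,440,300,6,"f1.png")
s=read_camera("scene"); crop(s,290,170,420,300,6,"f2.png")
E
```

```text
clock: 11.43
tool_pos: [494.8, -56.2, 138.3]
tcp_rot: [-2.236, -2.191, -0.029]
ft_force: [-0.8, -0.3, -1.1]
finger_gap: 39.4
t 11.43 tcp [494.8 -56.2 138.3] yaw -1.16 toolz [ 0.006  0.021 -1.   ] gap 39.4 F [-0.8 -0.3 -1.1] T [-0.05 -0.11 -0.04]
[ 0.006 -0.002  0.005  0.001  0.001 -0.    -0.004]
```

View pics/f1.png

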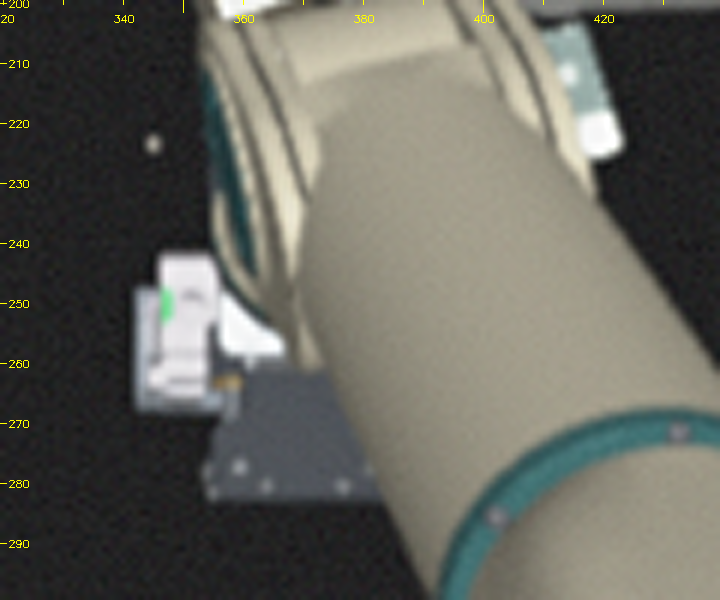

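View pics/f2.png

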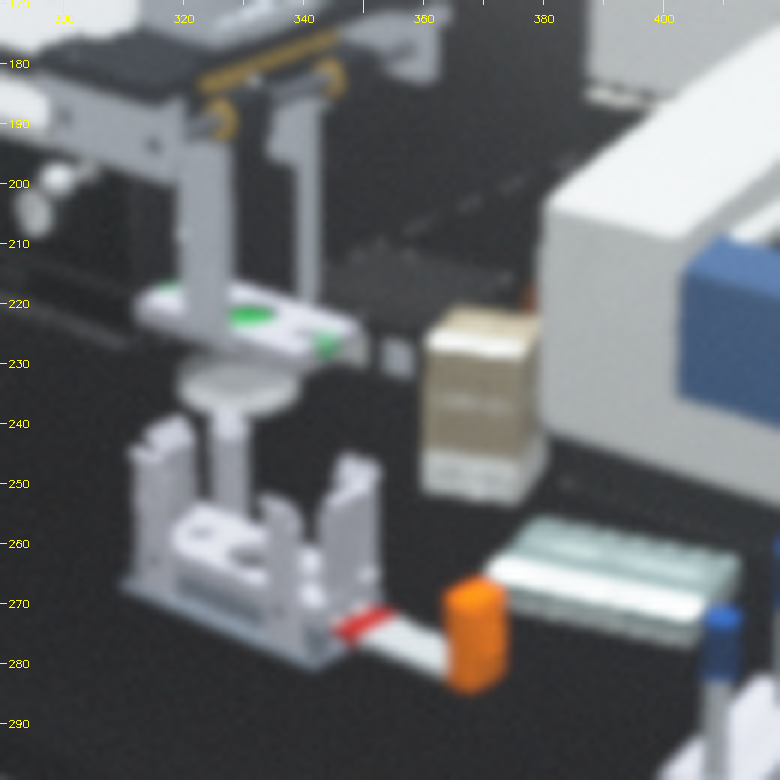

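```bash
python3 -m creep '[[[0,-0.05,-0.6,-0.05,0.7],[0,-0.05,-1.2,-0.05,0.7],[0,-0.05,-1.7,-0.05,0.7],[0,-0.05,-1.85,-0.05,0.7],[0,-0.05,-1.95,-0.05,0.7],[0,-0.05,-2.05,-0.05,0.7],[0,-0.05,-2.1,-0.05,0.7],[0,-0.05,-2.1,-0.05,0.7]]]'
python3 - <<'E'
from h import *
o=st()
s=read_camera("scene"); crop(s,290,190,400,300,7,"f3.png")
E
```

```text
clock: 12.2
tool_pos: [495.0, -58.2, 75.7]
tcp_rot: [-2.242, -2.185, -0.03]
ft_force: [-0.4, 0.6, -1.1]
finger_gap: 39.6
t 12.2 tcp [495.  -58.2  75.7] yaw -1.48 toolz [ 0.006  0.021 -1.   ] gap 39.6 F [-0.4  0.6 -1.1] T [-0.1  -0.03  0.04]
```

View pics/f3.png

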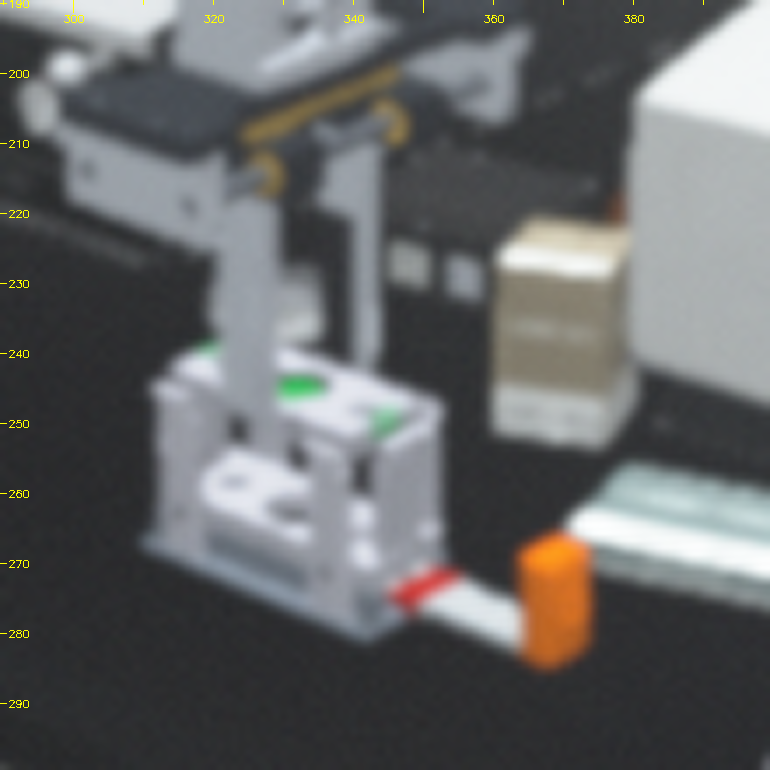

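```bash
python3 -m creep '[[[-0.01,0.01,-0.1,0,0.7],[-0.01,0.01,-0.2,0,0.7],[-0.01,0.01,-0.3,0,0.7],[-0.01,0.01,-0.3,0,0.7],[-0.01,0.01,-0.3,0,0.7]]]'
python3 - <<'E'
from h import *
o=st()
E
```

```text
clock: 12.67
tool_pos: [494.8, -58.8, 68.1]
tcp_rot: [-2.244, -2.186, -0.029]
ft_force: [-3.4, -2.1, 10.5]
finger_gap: 39.9
t 12.67 tcp [494.8 -58.8  68.1] yaw -1.5 toolz [ 0.007  0.019 -1.   ] gap 39.9 F [-3.4 -2.1 10.5] T [-0.48  0.39  0.1 ]
```

```bash
python3 -m creep '[[[-0.04,-0.04,0.05,0,0.7],[-0.04,-0.04,0,0,0.7],[-0.04,-0.04,-0.1,0,0.7],[-0.04,-0.04,-0.2,0,0.7],[-0.04,-0.04,-0.3,0,0.7],[-0.04,-0.04,-0.3,0,0.7]]]'
python3 - <<'E'
from h import *
o=st()
E
```

```text
clock: 13.17
tool_pos: [493.4, -59.9, 58.3]
tcp_rot: [-2.243, -2.186, -0.028]
ft_force: [1.2, 0.2, -1.1]
finger_gap: 39.9
t 13.17 tcp [493.4 -59.9  58.3] yaw -1.49 toolz [ 0.007  0.019 -1.   ] gap 39.9 F [ 1.2  0.2 -1.1] T [-0.08 -0.12 -0.  ]
```

```bash
python3 -m creep '[[[0.01,0,-0.15,0,0.7],[0.01,0,-0.3,0,0.7],[0.01,0,-0.45,0,0.7],[0.01,0,-0.6,0,0.7],[0.01,0,-0.66,0,0.7],[0.01,0,-0.66,0,0.7],[0.01,0,-0.66,0,0.7]]]'
python3 - <<'E'
from h import *
o=st()
s=read_camera("scene"); crop(s,290,190,400,300,7,"f4.png")
E
```

```text
clock: 13.75
tool_pos: [493.5, -59.9, 38.3]
tcp_rot: [-2.243, -2.186, -0.028]
ft_force: [-0.4, -0.3, -1.1]
finger_gap: 39.9
t 13.75 tcp [493.5 -59.9  38.3] yaw -1.48 toolz [ 0.006  0.019 -1.   ] gap 39.9 F [-0.4 -0.3 -1.1] T [-0.05 -0.12 -0.01]
```

View pics/f4.png

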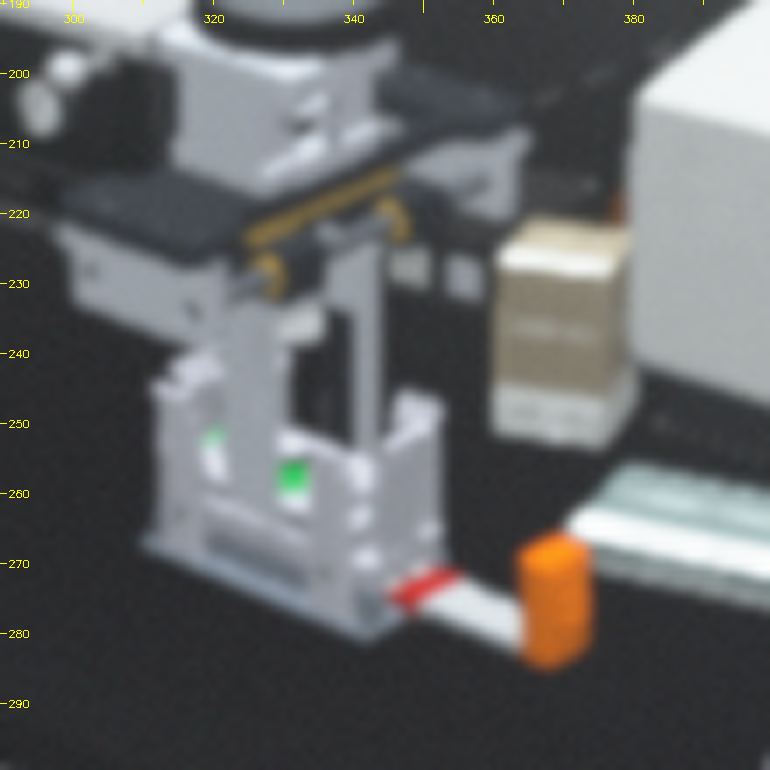

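```bash
python3 -m creep '[[[0,0,-0.05,0,0.7],[0,0,-0.05,0,0.5],[0,0,-0.05,0,0.4],[0,0,-0.05,0,0.4],[0,0,-0.05,0,0.4],[0,0,-0.05,0,0.4],[0,0,0.5,0,0.4],[0,0,1.5,0,0.4],[0,0,2.8,0,0.4],[0,0,4,0,0.4],[0,0,4,0,0.4],[0,0,4,0,0.4]]]'
python3 - <<'E'
from h import *
o=st()
s=read_camera("scene"); crop(s,290,190,400,300,7,"f5.png")
E
```

```text
clock: 14.8
tool_pos: [495.1, -60.1, 160.4]
tcp_rot: [-2.246, -2.188, -0.033]
ft_force: [0.2, -0.5, -0.4]
finger_gap: 56.2
t 14.8 tcp [495.1 -60.1 160.4] yaw -1.51 toolz [ 0.011  0.018 -1.   ] gap 56.2 F [ 0.2 -0.5 -0.4] T [-0.08 -0.01  0.02]
```

View pics/f5.png

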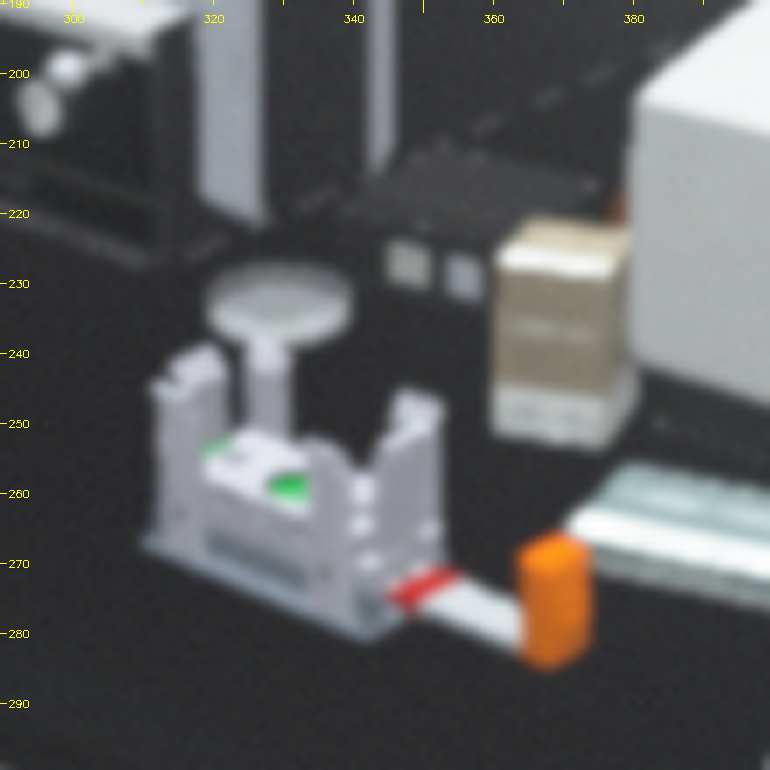

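```bash
python3 -m creep '[[[0.2,0.8,0,1.4,0.4],[0.4,1.6,0,2.8,0.4],[0.7,2.6,0,4.2,0.4],[0.7,3.6,0,5.6,0.4],[0.7,4.6,0,7,0.4],[0.7,5.4,0,8.4,0.4],[0.7,5.8,0,9.6,0.4],[0.7,6,0,10.4,0.4],[0.7,6,0,10.4,0.4],[0.7,6,0,10.4,0.4],[0.7,6,0,10.4,0.4]]]'
python3 -m creep '[[[0.2,0.8,0,1.4,0.3],[0.4,1.6,0,2.8,0.3],[0.7,2.6,0,4.2,0.3],[0.7,3.6,0,5.6,0.3],[0.7,4.6,0,7,0.3],[0.7,5.4,0,8.4,0.3],[0.7,5.7,0,9.6,0.3],[0.7,5.7,0,10.3,0.3],[0.7,5.7,-1,10.3,0.3],[0.7,5.7,-2,10.3,0.3],[0.7,5.7,-2,10.3,0.3],[0.7,5.7,-2,10.3,0.3]]]'
python3 - <<'E'
from h import *
o=st()
s=read_camera("scene"); crop(s,170,120,300,270,5,"g1.png")
E
```

```text
clock: 15.77
tool_pos: [514.1, 118.7, 157.9]
tcp_rot: [-1.06, -2.939, -0.018]
ft_force: [-0.4, -0.4, -0.0]
finger_gap: 56.6
clock: 16.77
tool_pos: [534.3, 288.0, 96.6]
tcp_rot: [0.319, -3.102, -0.001]
ft_force: [0.1, -0.5, 0.6]
finger_gap: 65.3
t 16.77 tcp [534.3 288.   96.6] yaw 101.75 toolz [-0.024 -0.002 -1.   ] gap 65.3 F [ 0.1 -0.5  0.6] T [ 0.06 -0.12  0.  ]
```

View pics/g1.png

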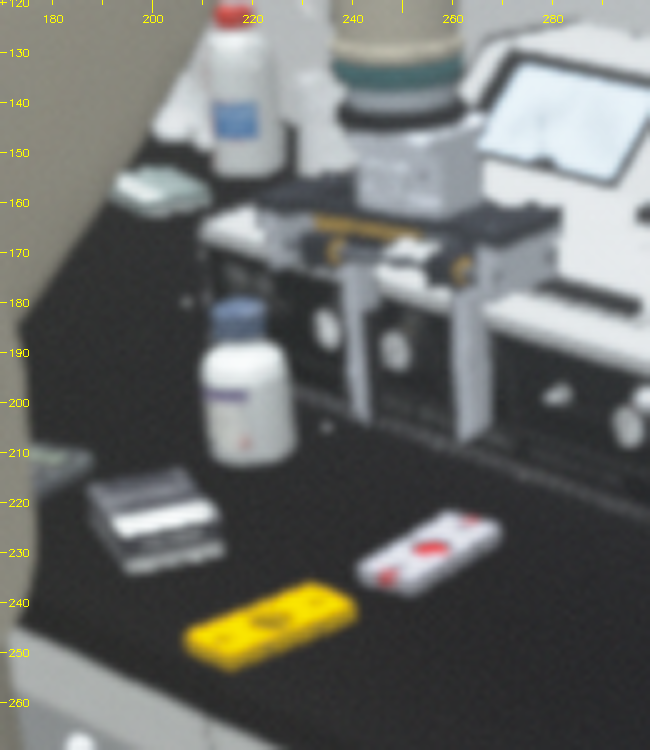

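```bash
python3 -m creep '[[[0.13,0.14,-0.7,0.07,0.3],[0.13,0.14,-1.4,0.07,0.3],[0.13,0.14,-2.1,0.07,0.3],[0.13,0.14,-2.6,0.07,0.3],[0.13,0.14,-2.87,0.07,0.3],[0.13,0.14,-2.87,0.07,0.3],[0.13,0.14,-2.87,0.07,0.3],[0.13,0.14,-2.87,0.07,0.3]]]'
python3 - <<'E'
from h import *
o=st()
s=read_camera("scene"); crop(s,170,160,300,270,6,"g2.png")
E
```

```text
clock: 17.48
tool_pos: [539.9, 294.1, 13.4]
tcp_rot: [0.329, -3.105, -0.006]
ft_force: [0.2, 0.6, 1.2]
finger_gap: 65.5
t 17.48 tcp [539.9 294.1  13.4] yaw 102.1 toolz [-0.019  0.002 -1.   ] gap 65.5 F [0.2 0.6 1.2] T [ 0.08 -0.16 -0.04]
```

View pics/g2.png

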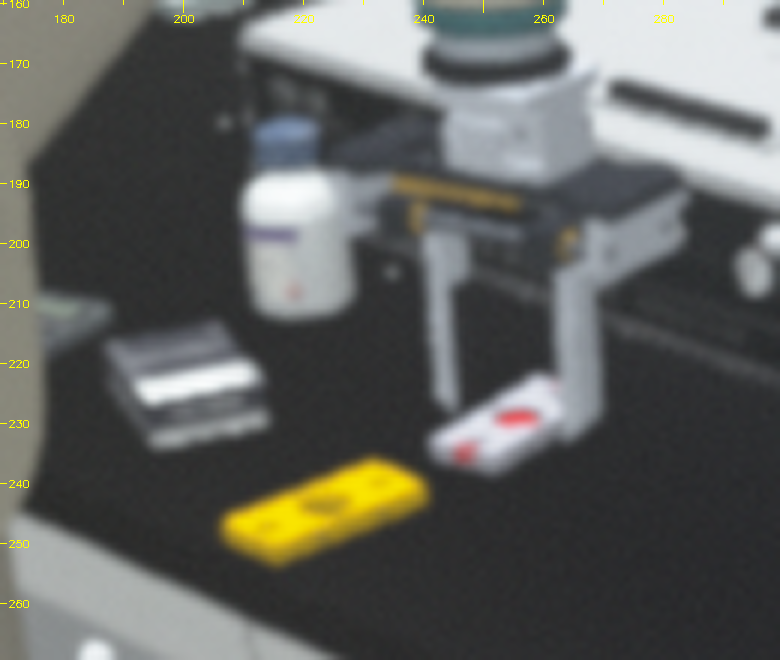

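```bash
python3 -m creep '[[[-0.05,-0.06,-0.1,0,0.3],[-0.05,-0.06,-0.11,0,0.3],[-0.05,-0.06,-0.11,0,0.5],[-0.05,-0.06,-0.11,0,0.7],[-0.05,-0.06,-0.11,0,0.7],[-0.05,-0.06,-0.11,0,0.7],[-0.05,-0.06,-0.11,0,0.7],[-0.05,-0.06,-0.11,0,0.7],[-0.05,-0.06,-0.11,0,0.7],[-0.05,-0.06,-0.11,0,0.7]]]' 25
python3 - <<'E'
from h import *
st()
E
python3 -m creep '[[[0,0,0.5,0,0.7],[0,0,1,0,0.7],[0,0,2,0,0.7],[0,0,3,0,0.7],[0,0,4.3,0,0.7],[0,0,4.3,0,0.7],[0,0,4.3,0,0.7],[0,0,4.3,0,0.7]]]'
python3 - <<'E'
from h import *
st()
s=read_camera("scene"); crop(s,170,120,300,270,5,"g4.png")
E
```

```text
clock: 18.37
tool_pos: [538.4, 292.4, 10.1]
tcp_rot: [0.329, -3.105, -0.006]
ft_force: [0.2, 0.4, 0.2]
finger_gap: 39.9
t 18.37 tcp [538.4 292.4  10.1] yaw 102.1 toolz [-0.019  0.002 -1.   ] gap 39.9 F [0.2 0.4 0.2] T [ 0.05 -0.14  0.03]
clock: 19.03
tool_pos: [538.5, 291.9, 139.9]
tcp_rot: [0.329, -3.106, -0.005]
ft_force: [-0.1, -0.1, -1.5]
finger_gap: 39.4
t 19.03 tcp [538.5 291.9 139.9] yaw 102.09 toolz [-0.018  0.001 -1.   ] gap 39.4 F [-0.1 -0.1 -1.5] T [ 0.04 -0.14 -0.01]
```

View pics/g4.png

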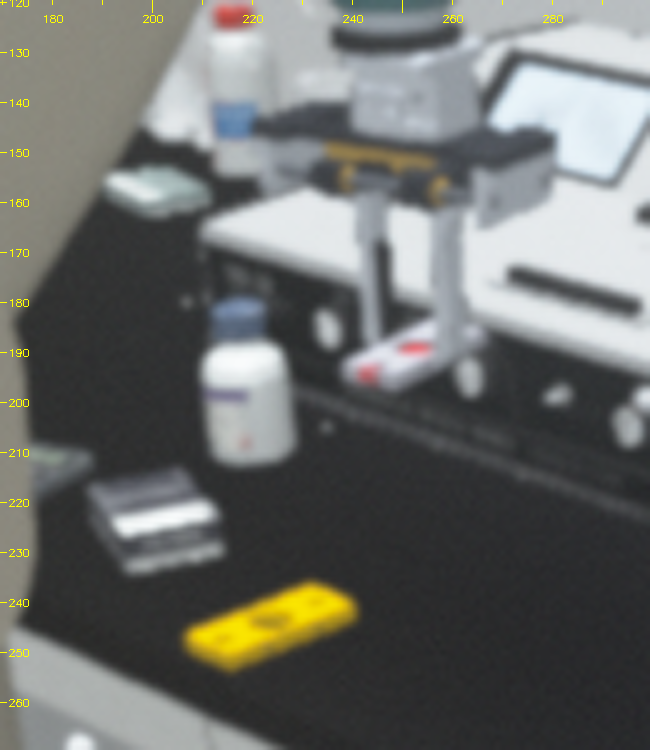

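```bash
python3 -m creep '[[[-0.2,-0.8,0,-1.4,0.7],[-0.4,-1.6,0,-2.8,0.7],[-0.7,-2.6,0,-4.2,0.7],[-0.7,-3.6,0,-5.6,0.7],[-0.7,-4.6,0,-7,0.7],[-0.7,-5.4,0,-8.4,0.7],[-0.7,-5.8,0,-9.6,0.7],[-0.7,-6,0,-10.4,0.7],[-0.7,-6,0,-10.4,0.7],[-0.7,-6,0,-10.4,0.7],[-0.7,-6,0,-10.4,0.7]]]'
python3 -m creep '[[[-0.2,-0.8,0,-1.4,0.7],[-0.4,-1.6,0,-2.8,0.7],[-0.7,-2.6,0,-4.2,0.7],[-0.8,-3.6,0,-5.6,0.7],[-0.8,-4.6,0,-7,0.7],[-0.8,-5.4,0,-8.4,0.7],[-0.8,-5.7,0,-9.6,0.7],[-0.8,-5.7,0,-10.3,0.7],[-0.8,-5.7,0,-10.3,0.7],[-0.8,-5.7,0,-10.3,0.7],[-0.8,-5.7,0,-10.3,0.7]]]'
python3 - <<'E'
from h import *
st()
s=read_camera("scene"); crop(s,170,120,420,300,3,"g5.png")
E
```

```text
clock: 20.0
tool_pos: [516.6, 112.4, 138.3]
tcp_rot: [-1.061, -2.938, -0.017]
ft_force: [0.2, 0.7, -0.6]
finger_gap: 39.4
clock: 20.92
tool_pos: [492.6, -57.2, 138.2]
tcp_rot: [-2.232, -2.194, -0.028]
ft_force: [0.2, 0.3, -0.5]
finger_gap: 39.6
t 20.92 tcp [492.6 -57.2 138.2] yaw -0.98 toolz [ 0.004  0.021 -1.   ] gap 39.6 F [ 0.2  0.3 -0.5] T [-0.06 -0.07  0.01]
```

View pics/g5.png

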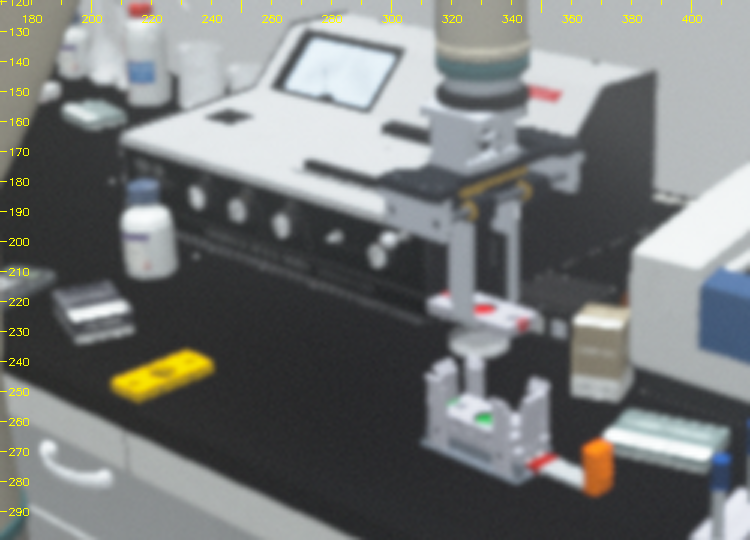

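```bash
python3 -m creep '[[[0.03,-0.08,-0.6,-0.06,0.7],[0.03,-0.08,-1.2,-0.06,0.7],[0.03,-0.08,-1.7,-0.06,0.7],[0.03,-0.08,-1.95,-0.06,0.7],[0.03,-0.08,-1.95,-0.06,0.7],[0.03,-0.08,-1.95,-0.06,0.7],[0.03,-0.08,-1.95,-0.06,0.7]]]'
python3 - <<'E'
from h import *
st()
E
```

```text
clock: 21.55
tool_pos: [494.1, -59.5, 80.3]
tcp_rot: [-2.238, -2.189, -0.03]
ft_force: [0.1, -0.7, -0.8]
finger_gap: 39.5
t 21.55 tcp [494.1 -59.5  80.3] yaw -1.27 toolz [ 0.006  0.021 -1.   ] gap 39.5 F [ 0.1 -0.7 -0.8] T [-0.04 -0.06  0.02]
```

```bash
python3 -m creep '[[[-0.02,-0.01,-0.15,0,0.7],[-0.02,-0.01,-0.3,0,0.7],[-0.02,-0.01,-0.45,0,0.7],[-0.02,-0.01,-0.45,0,0.7],[-0.02,-0.01,-0.45,0,0.7]]]'
python3 - <<'E'
from h import *
st()
E
```

```text
clock: 21.97
tool_pos: [493.3, -59.8, 66.6]
tcp_rot: [-2.237, -2.189, -0.029]
ft_force: [0.3, 0.1, -0.7]
finger_gap: 39.5
t 21.97 tcp [493.3 -59.8  66.6] yaw -1.27 toolz [ 0.005  0.021 -1.   ] gap 39.5 F [ 0.3  0.1 -0.7] T [-0.05 -0.09  0.  ]
```

```bash
python3 -m creep '[[[0,0,-0.15,0,0.7],[0,0,-0.3,0,0.7],[0,0,-0.45,0,0.7],[0,0,-0.6,0,0.7],[0,0,-0.62,0,0.7],[0,0,-0.62,0,0.7]]]'
python3 - <<'E'
from h import *
st()
E
python3 -m creep '[[[0,0,-0.05,0,0.7],[0,0,-0.05,0,0.5],[0,0,-0.05,0,0.4],[0,0,-0.05,0,0.4],[0,0,-0.05,0,0.4],[0,0,-0.05,0,0.4],[0,0,0.5,0,0.4],[0,0,1.5,0,0.4],[0,0,2.8,0,0.4],[0,0,3.8,0,0.4],[0,0,3.8,0,0.4],[0,0,3.8,0,0.4]]]'
python3 - <<'E'
from h import *
o=st()
s=read_camera("scene"); crop(s,290,190,400,300,7,"g6.png");crop(s,170,170,270,270,6,"g7.png")
E
```

```text
clock: 22.47
tool_pos: [493.1, -59.7, 47.5]
tcp_rot: [-2.237, -2.188, -0.028]
ft_force: [0.1, 0.6, -2.3]
finger_gap: 39.8
t 22.47 tcp [493.1 -59.7  47.5] yaw -1.26 toolz [ 0.004  0.021 -1.   ] gap 39.8 F [ 0.1  0.6 -2.3] T [-0.   -0.06 -0.02]
clock: 23.47
tool_pos: [494.2, -60.0, 163.0]
tcp_rot: [-2.24, -2.19, -0.032]
ft_force: [-0.4, -0.1, -0.8]
finger_gap: 56.7
t 23.47 tcp [494.2 -60.  163. ] yaw -1.29 toolz [ 0.008  0.021 -1.   ] gap 56.7 F [-0.4 -0.1 -0.8] T [-0.02 -0.12  0.03]
```

View pics/g6.png

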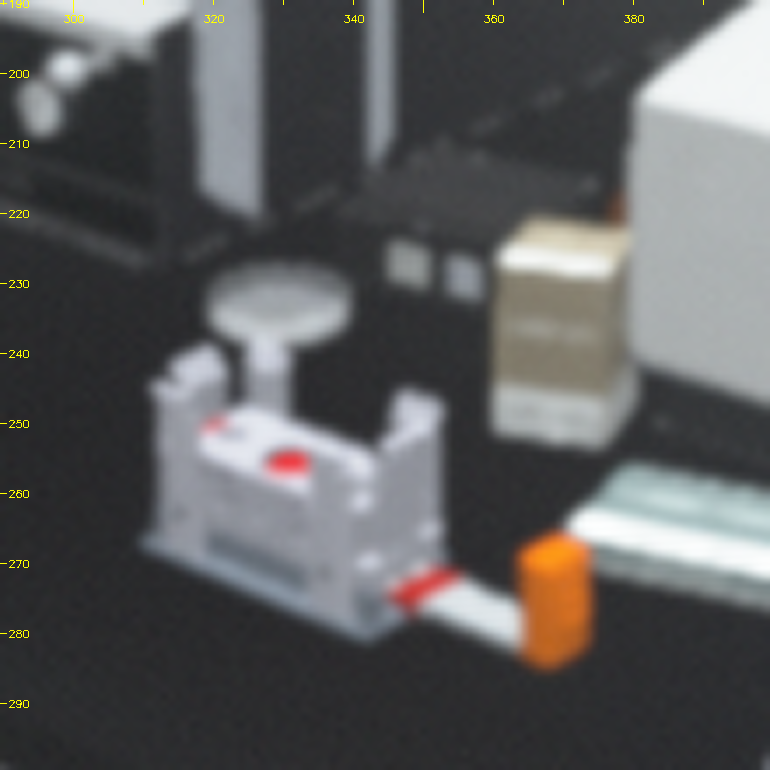

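View pics/g7.png

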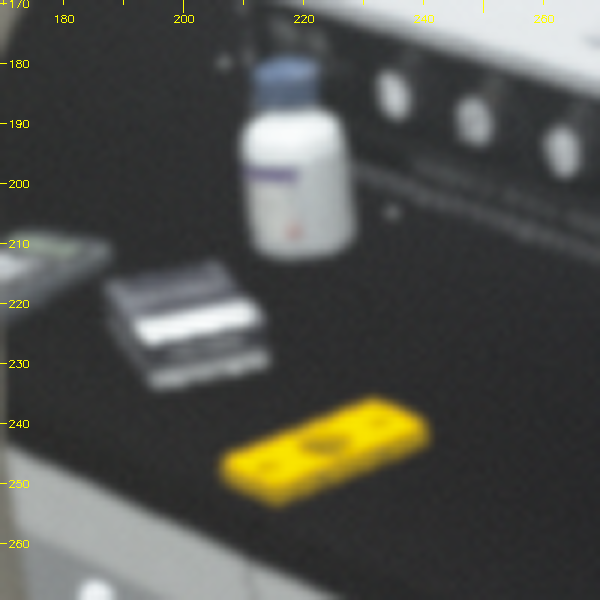

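```bash
python3 - <<'E'
from h import *
c,g=avgtop(2); plate(c,g,"cover",(238,279.2),(237,303.7),(237.5,291.5)); crop(c,200,250,280,320,8,"h1.png")
E
```

```text
cover c [408.47 283.73  10.  ] win [408.42 284.16  10.  ] len 65.85 yaw -1.5
```

View pics/h1.png

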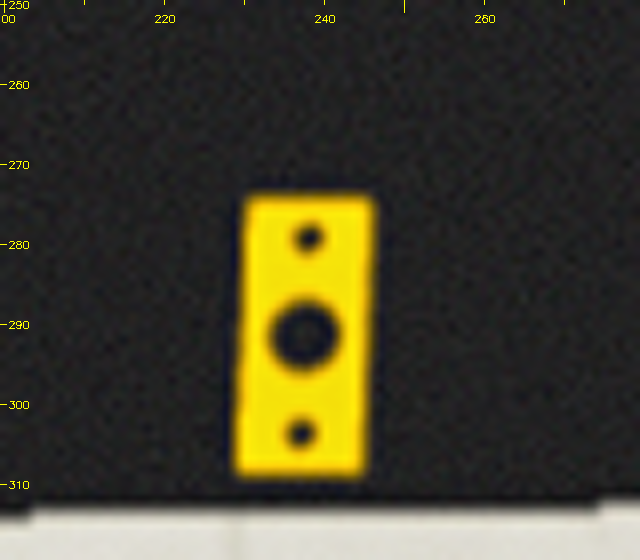

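```bash
python3 -m creep '[[[-0.2,0.8,0,1.4,0.4],[-0.4,1.6,0,2.8,0.4],[-0.7,2.6,0,4.2,0.4],[-0.9,3.6,0,5.6,0.4],[-1.1,4.6,0,7,0.4],[-1.3,5.4,0,8.2,0.4],[-1.4,5.8,0,9,0.4],[-1.4,6,0,9,0.4],[-1.4,6,0,9,0.4],[-1.4,6,0,9,0.4],[-1.4,6,0,9,0.4]]]'
python3 -m creep '[[[-0.2,0.8,0,1.4,0.3],[-0.4,1.6,0,2.8,0.3],[-0.7,2.6,0,4.2,0.3],[-0.9,3.6,0,5.6,0.3],[-1.1,4.6,0,7,0.3],[-1.3,5.3,0,8.2,0.3],[-1.45,5.5,0,8.96,0.3],[-1.45,5.5,-1,8.96,0.3],[-1.45,5.5,-2,8.96,0.3],[-1.45,5.5,-2,8.96,0.3],[-1.45,5.5,-2,8.96,0.3],[-1.45,5.5,-2,8.96,0.3]]]'
python3 - <<'E'
from h import *
o=st()
s=read_camera("scene"); crop(s,170,120,300,270,5,"h2.png")
E
```

```text
clock: 24.53
tool_pos: [450.0, 118.7, 159.8]
tcp_rot: [-1.231, -2.869, -0.013]
ft_force: [0.1, -0.8, 0.3]
finger_gap: 56.8
clock: 25.53
tool_pos: [407.1, 283.6, 100.6]
tcp_rot: [-0.047, -3.12, -0.001]
ft_force: [0.6, -0.5, 0.8]
finger_gap: 65.6
t 25.53 tcp [407.1 283.6 100.6] yaw 88.27 toolz [-0.021  0.001 -1.   ] gap 65.6 F [ 0.6 -0.5  0.8] T [ 0.06 -0.18 -0.  ]
```

View pics/h2.png

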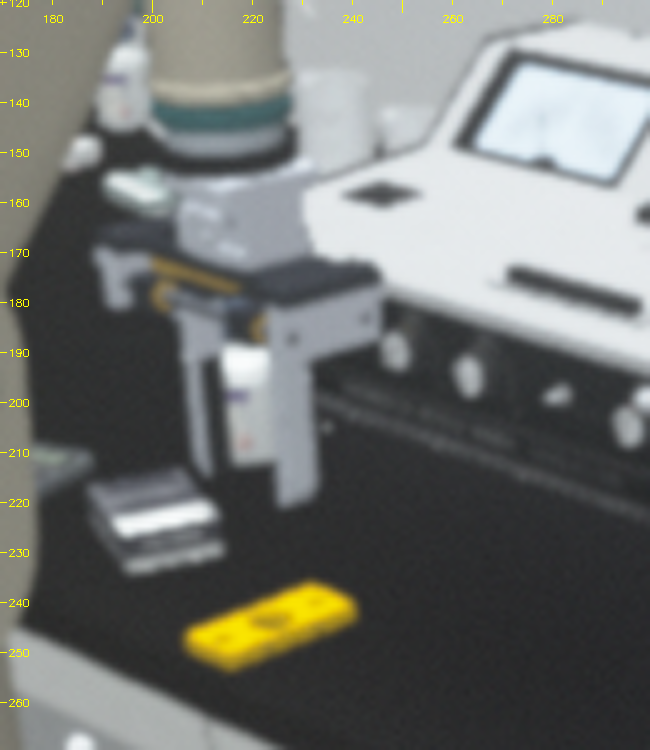

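```bash
python3 -m creep '[[[0.02,0,-0.7,0.04,0.3],[0.02,0,-1.4,0.04,0.3],[0.02,0,-2.1,0.04,0.3],[0.02,0,-2.6,0.04,0.3],[0.02,0,-2.6,0.04,0.3],[0.02,0,-2.6,0.04,0.3],[0.02,0,-2.6,0.04,0.3]]]'
python3 - <<'E'
from h import *
o=st()
E
```

```text
clock: 26.17
tool_pos: [409.0, 284.7, 24.5]
tcp_rot: [-0.042, -3.123, -0.005]
ft_force: [-0.4, -0.6, 0.3]
finger_gap: 65.7
t 26.17 tcp [409.  284.7  24.5] yaw 88.45 toolz [-0.018  0.003 -1.   ] gap 65.7 F [-0.4 -0.6  0.3] T [ 0.02 -0.18 -0.02]
```

```bash
python3 -m creep '[[[-0.02,-0.02,-0.3,0,0.3],[-0.02,-0.02,-0.48,0,0.3],[-0.02,-0.02,-0.48,0,0.3],[-0.02,-0.02,-0.48,0,0.5],[-0.02,-0.02,-0.48,0,0.7],[-0.02,-0.02,-0.48,0,0.7],[-0.02,-0.02,-0.48,0,0.7],[-0.02,-0.02,-0.48,0,0.7],[-0.02,-0.02,-0.48,0,0.7],[-0.02,-0.02,-0.48,0,0.7],[-0.02,-0.02,-0.48,0,0.7]]]' 25
python3 - <<'E'
from h import *
st()
E
python3 -m creep '[[[0,0,0.5,0,0.7],[0,0,1,0,0.7],[0,0,2,0,0.7],[0,0,3,0,0.7],[0,0,4.3,0,0.7],[0,0,4.3,0,0.7],[0,0,4.3,0,0.7],[0,0,4.3,0,0.7]]]'
python3 - <<'E'
from h import *
st()
s=read_camera("scene"); crop(s,170,120,300,270,5,"h4.png")
E
```

```text
clock: 27.08
tool_pos: [408.4, 284.2, 10.2]
tcp_rot: [-0.042, -3.124, -0.005]
ft_force: [-0.3, 0.2, 1.7]
finger_gap: 39.4
t 27.08 tcp [408.4 284.2  10.2] yaw 88.45 toolz [-0.018  0.003 -1.   ] gap 39.4 F [-0.3  0.2  1.7] T [ 0.09 -0.18  0.05]
clock: 27.75
tool_pos: [408.4, 283.4, 138.8]
tcp_rot: [-0.043, -3.124, -0.003]
ft_force: [0.3, -0.2, -0.6]
finger_gap: 39.8
t 27.75 tcp [408.4 283.4 138.8] yaw 88.43 toolz [-0.018  0.002 -1.   ] gap 39.8 F [ 0.3 -0.2 -0.6] T [ 0.06 -0.14 -0.03]
```

View pics/h4.png

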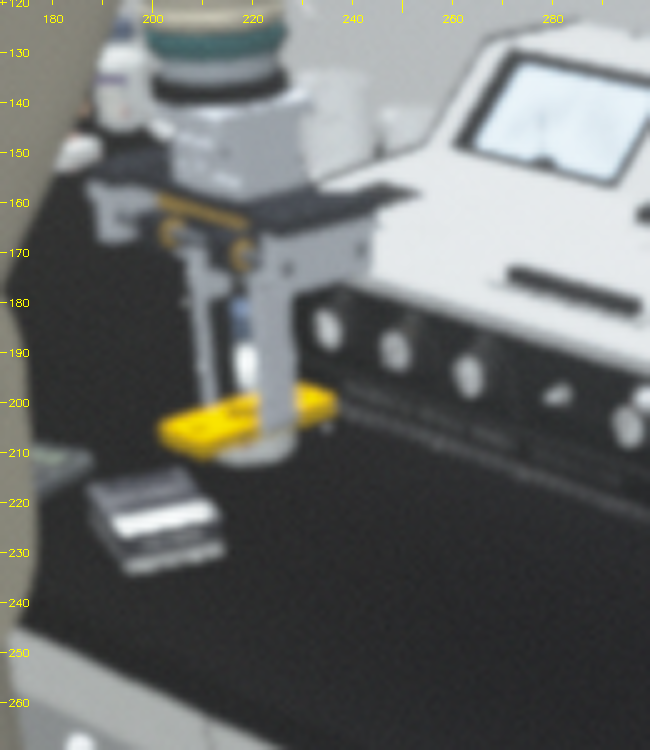

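```bash
python3 -m creep '[[[0.2,-0.8,0,-1.4,0.7],[0.4,-1.6,0,-2.8,0.7],[0.7,-2.6,0,-4.2,0.7],[0.9,-3.6,0,-5.6,0.7],[1.1,-4.6,0,-7,0.7],[1.3,-5.4,0,-8.2,0.7],[1.4,-5.8,0,-9,0.7],[1.4,-6,0,-9,0.7],[1.4,-6,0,-9,0.7],[1.4,-6,0,-9,0.7],[1.4,-6,0,-9,0.7]]]'
python3 -m creep '[[[0.2,-0.8,0,-1.4,0.7],[0.4,-1.6,0,-2.8,0.7],[0.7,-2.6,0,-4.2,0.7],[0.9,-3.6,0,-5.6,0.7],[1.1,-4.4,0,-7,0.7],[1.3,-5.1,0,-8.2,0.7],[1.44,-5.4,0,-8.9,0.7],[1.44,-5.45,0,-8.9,0.7],[1.44,-5.45,0,-8.9,0.7],[1.44,-5.45,0,-8.9,0.7],[1.44,-5.45,0,-8.9,0.7]]]'
python3 - <<'E'
from h import *
st()
s=read_camera("scene"); crop(s,290,170,420,300,6,"h5.png")
E
```

```text
clock: 28.72
tool_pos: [449.5, 104.7, 137.9]
tcp_rot: [-1.23, -2.871, -0.014]
ft_force: [1.3, 0.7, -0.1]
finger_gap: 39.7
clock: 29.63
tool_pos: [492.4, -56.9, 137.9]
tcp_rot: [-2.223, -2.199, -0.025]
ft_force: [0.1, 0.4, -0.5]
finger_gap: 39.5
t 29.63 tcp [492.4 -56.9 137.9] yaw -0.62 toolz [ 0.001  0.021 -1.   ] gap 39.5 F [ 0.1  0.4 -0.5] T [-0.06 -0.1  -0.01]
```

View pics/h5.png

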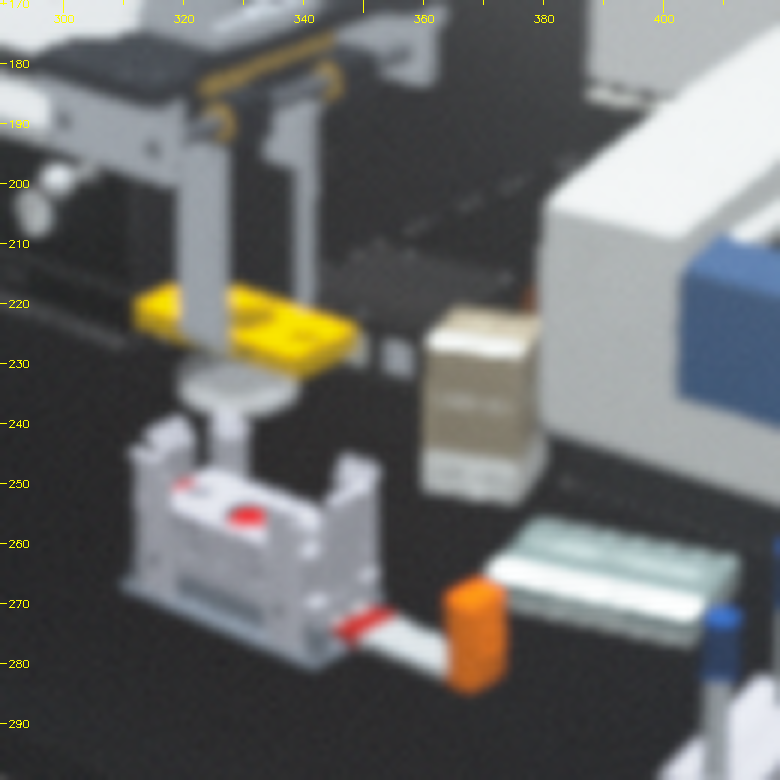

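Cover is held level above the carrier; the carrier shows red on top. Aligning and lowering.

```bash
python3 -m creep '[[[0.03,-0.08,-0.6,-0.13,0.7],[0.03,-0.08,-1.2,-0.13,0.7],[0.03,-0.08,-1.7,-0.13,0.7],[0.03,-0.08,-1.95,-0.13,0.7],[0.03,-0.08,-1.95,-0.13,0.7],[0.03,-0.08,-1.95,-0.13,0.7],[0.03,-0.08,-1.95,-0.13,0.7]]]'
python3 - <<'E'
from h import *
st()
E
```

```text
clock: 30.27
tool_pos: [493.9, -59.2, 80.0]
tcp_rot: [-2.236, -2.187, -0.026]
ft_force: [0.6, 0.2, -0.1]
finger_gap: 39.5
t 30.27 tcp [493.9 -59.2  80. ] yaw -1.27 toolz [ 0.003  0.021 -1.   ] gap 39.5 F [ 0.6  0.2 -0.1] T [-0.04 -0.05 -0.02]
```

```bash
python3 -m creep '[[[-0.01,-0.02,-0.15,0,0.7],[-0.01,-0.02,-0.3,0,0.7],[-0.01,-0.02,-0.45,0,0.7],[-0.01,-0.02,-0.45,0,0.7],[-0.01,-0.02,-0.45,0,0.7]]]'
python3 - <<'E'
from h import *
st()
E
```

```text
clock: 30.68
tool_pos: [493.3, -59.8, 66.3]
tcp_rot: [-2.236, -2.187, -0.025]
ft_force: [0.5, 0.1, -0.6]
finger_gap: 39.7
t 30.68 tcp [493.3 -59.8  66.3] yaw -1.27 toolz [ 0.002  0.021 -1.   ] gap 39.7 F [ 0.5  0.1 -0.6] T [-0.11 -0.14 -0.03]
```

```bash
python3 -m creep '[[[0,0,-0.15,0,0.7],[0,0,-0.28,0,0.7],[0,0,-0.32,0,0.7],[0,0,-0.32,0,0.7],[0,0,-0.32,0,0.5],[0,0,-0.32,0,0.4],[0,0,-0.32,0,0.4],[0,0,-0.32,0,0.4],[0,0,-0.32,0,0.4]]]'
python3 - <<'E'
from h import *
st()
E
python3 -m creep '[[[0,0,0.5,0,0.4],[0,0,1.5,0,0.4],[0,0,2.8,0,0.4],[0,0,3.8,0,0.4],[0,0,3.8,0,0.4],[0,0,3.8,0,0.4]]]'
python3 - <<'E'
from h import *
o=st()
s=read_camera("scene"); crop(s,290,190,440,300,5,"h6.png")
E
```

```text
clock: 31.43
tool_pos: [493.4, -59.9, 56.7]
tcp_rot: [-2.236, -2.187, -0.025]
ft_force: [0.2, 0.2, -0.1]
finger_gap: 56.1
t 31.43 tcp [493.4 -59.9  56.7] yaw -1.27 toolz [ 0.002  0.021 -1.   ] gap 56.1 F [ 0.2  0.2 -0.1] T [-0.07 -0.06 -0.  ]
clock: 31.93
tool_pos: [494.5, -60.2, 172.2]
tcp_rot: [-2.239, -2.189, -0.029]
ft_force: [0.5, -0.2, -1.7]
finger_gap: 56.4
t 31.93 tcp [494.5 -60.2 172.2] yaw -1.3 toolz [ 0.006  0.02  -1.   ] gap 56.4 F [ 0.5 -0.2 -1.7] T [-0.07 -0.07 -0.  ]
```

View pics/h6.png

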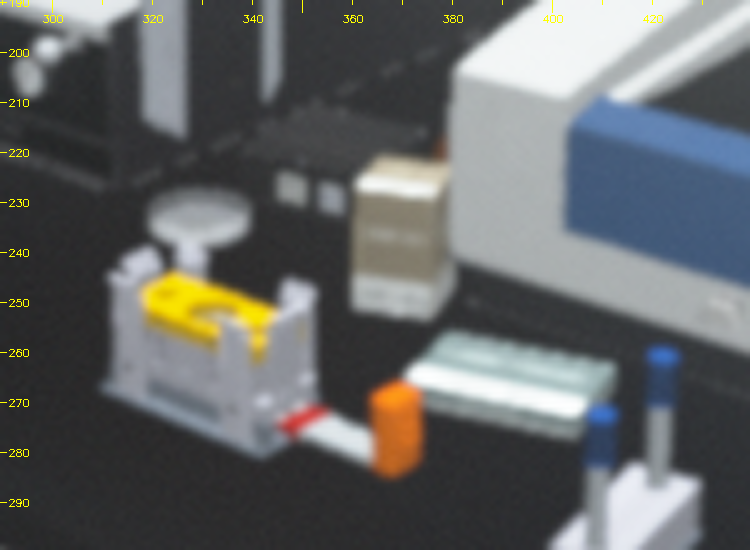

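```bash
python3 - <<'E'
from h import *
c=read_camera("top"); crop(c,435,225,495,285,12,"i1.png"); crop(c,330,200,450,290,6,"i1b.png")
s=read_camera("scene"); crop(s,390,240,450,320,9,"i2.png")
E
```

View pics/i1.png

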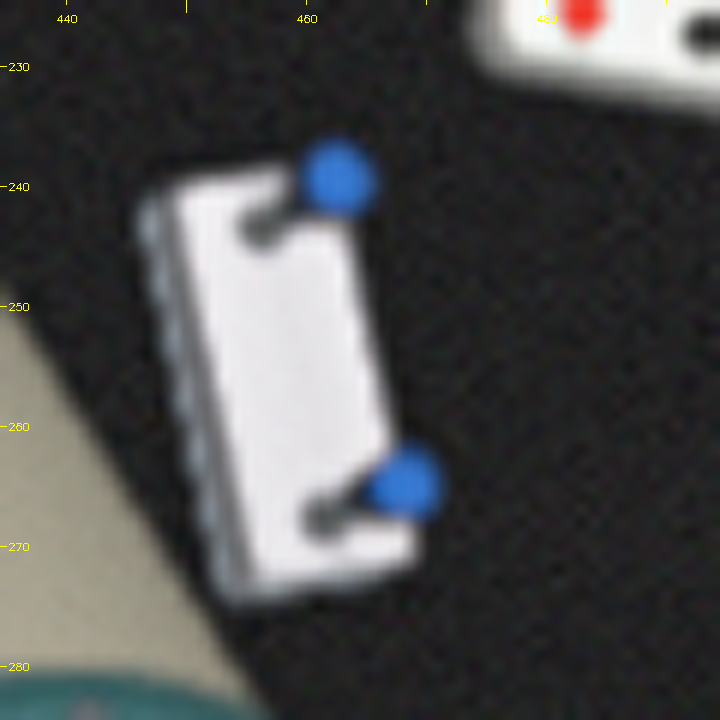

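View pics/i2.png

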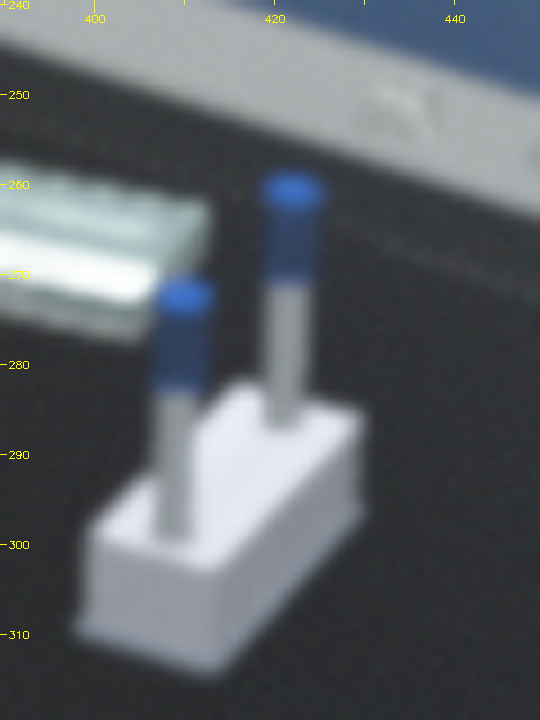

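```bash
python3 - <<'E'
from h import *
from scipy.optimize import least_squares
c=read_camera("top");s=read_camera("scene")
def blob(cam,box):
    u0,v0,u1,v1=box; im=cam["color"][v0:v1,u0:u1].astype(float); w=np.clip(im[:,:,2]-im[:,:,0]-60,0,None)
    yy,xx=np.mgrid[v0:v1,u0:u1]; return (w*xx).sum()/w.sum(),(w*yy).sum()/w.sum()
T=[blob(c,(455,232,470,247)),blob(c,(460,258,476,273))]
S=[(422,260.8),(410,272.3)]
print(T)
for t,q in zip(T,S):
    print("top@98",pt(c,*t,98).round(1),"scene@98",pt(s,*q,98).round(1))
    f=lambda p:np.r_[proj(c,p)-t,proj(s,p)-q]
    r=least_squares(f,[490,-310,98]);print(r.x.round(1),r.fun.round(2))
# carrier bias: TCP/plate check: cover top visible? grip in scene
E
```

```text
[(np.float64(462.7063063063063), np.float64(239.4918918918919)), (np.float64(468.328025477707), np.float64(264.9872611464968))]
top@98 [ 525.5 -306.2   98. ] scene@98 [ 520.9 -307.    98. ]
[ 524.9 -305.7   96.3] [-0.37  0.35  0.44 -0.13]
top@98 [ 460.2 -316.3   98. ] scene@98 [ 457.1 -317.1   98. ]
[ 459.8 -316.    96.7] [-0.24  0.22  0.28 -0.07]
```

```bash
python3 -m creep '[[[-0.2,-1,0,0,0.57],[-0.4,-2.2,0,0,0.57],[-0.6,-3.4,0,0,0.57],[-0.8,-4.6,0,0,0.57],[-1,-5.8,0,0,0.57],[-1.17,-7,0,0,0.57],[-1.17,-8,0,0,0.57],[-1.17,-8.5,0,0,0.57],[-1.17,-8.6,0,0,0.57],[-1.17,-8.6,0,0,0.57],[-1.17,-8.6,0,0,0.57]]]'
python3 - <<'E'
from h import *
o=st()
s=read_camera("scene"); crop(s,350,170,480,320,5,"j1.png")
c=read_camera("top"); crop(c,400,200,500,300,6,"j1b.png")
E
```

```text
clock: 33.1
tool_pos: [457.7, -315.1, 169.0]
tcp_rot: [-2.23, -2.187, -0.024]
ft_force: [0.1, 0.7, -1.8]
finger_gap: 40.4
t 33.1 tcp [ 457.7 -315.1  169. ] yaw -1.1 toolz [-0.001  0.024 -1.   ] gap 40.4 F [ 0.1  0.7 -1.8] T [-0.02 -0.07 -0.03]
```

View pics/j1.png

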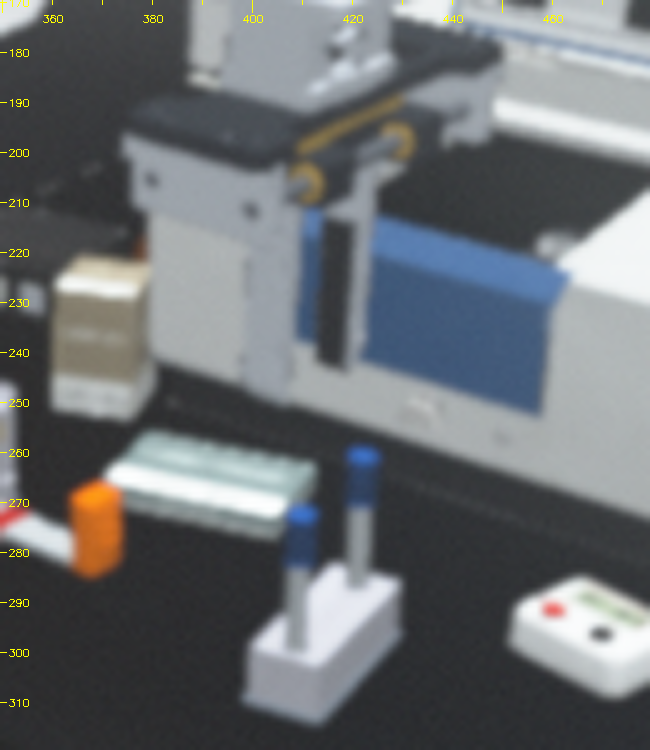

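```bash
python3 -m creep '[[[0.04,-0.06,-0.6,0,0.57],[0.04,-0.06,-1.2,0,0.57],[0.04,-0.06,-1.7,0,0.57],[0.04,-0.06,-1.7,0,0.57],[0.04,-0.06,-1.7,0,0.57],[0.04,-0.06,-1.7,0,0.57]]]'
python3 - <<'E'
from h import *
o=st()
s=read_camera("scene"); crop(s,380,220,450,310,8,"j2.png"); p=o["tool_pos"]
print([proj(s,p+np.array(d)).round(1) for d in ((-20,-8,-8),(-20,8,-8),(20,-8,-8),(20,8,-8))])
E
```

```text
clock: 33.7
tool_pos: [460.0, -316.1, 119.2]
tcp_rot: [-2.229, -2.191, -0.025]
ft_force: [0.7, 0.6, -0.1]
finger_gap: 40.6
t 33.7 tcp [ 460.  -316.1  119.2] yaw -0.96 toolz [ 0.     0.023 -1.   ] gap 40.6 F [ 0.7  0.6 -0.1] T [-0.02 -0.07 -0.03]
[array([408.5, 270.7]), array([402.4, 268.6]), array([418.8, 264.2]), array([412.7, 262.1])]
```

View pics/j2.png

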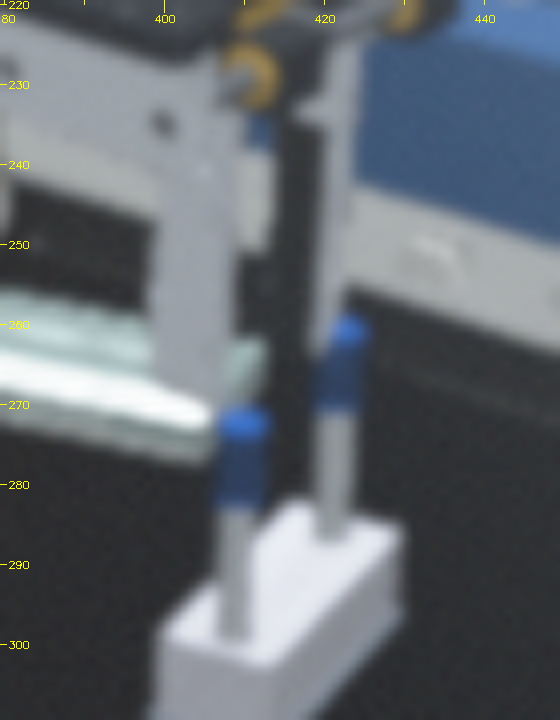

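```bash
python3 -m creep '[[[-0.03,-0.03,-0.4,0,0.57],[-0.03,-0.03,-0.8,0,0.57],[-0.03,-0.03,-1.12,0,0.57],[-0.03,-0.03,-1.12,0,0.57],[-0.03,-0.03,-1.12,0,0.57],[-0.03,-0.03,-1.12,0,0.57]]]'
python3 - <<'E'
from h import *
o=st()
s=read_camera("scene"); crop(s,380,220,450,310,8,"j3.png")
E
```

```text
clock: 34.25
tool_pos: [459.7, -317.5, 86.5]
tcp_rot: [-2.23, -2.192, -0.025]
ft_force: [-0.3, -0.1, 0.1]
finger_gap: 40.2
t 34.25 tcp [ 459.7 -317.5   86.5] yaw -0.98 toolz [ 0.002  0.022 -1.   ] gap 40.2 F [-0.3 -0.1  0.1] T [-0.04 -0.07 -0.01]
```

View pics/j3.png

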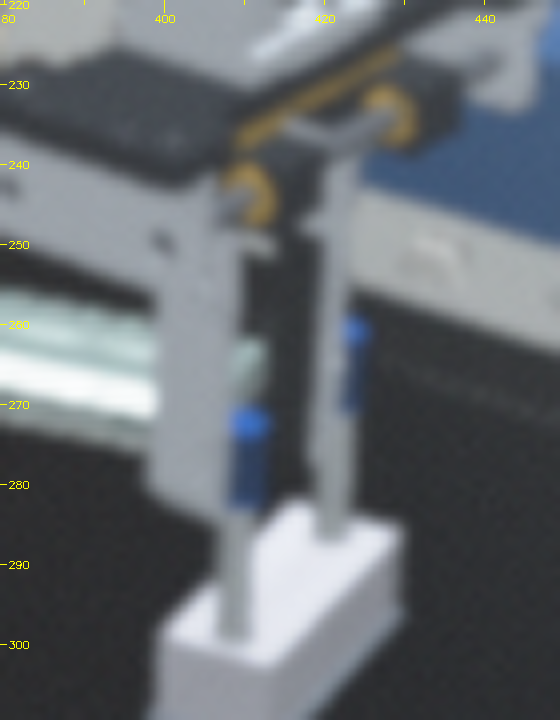

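```bash
python3 -m creep '[[[0,0,-0.05,0,0.7],[0,0,-0.05,0,0.95],[0,0,-0.05,0,0.95],[0,0,-0.05,0,0.95],[0,0,-0.05,0,0.95],[0,0,-0.05,0,0.95],[0,0,-0.05,0,0.95]]]' 5
python3 - <<'E'
from h import *
o=st()
E
```

```text
clock: 34.88
tool_pos: [459.8, -317.7, 85.2]
tcp_rot: [-2.23, -2.193, -0.025]
ft_force: [0.2, -0.0, 0.9]
finger_gap: 13.7
t 34.88 tcp [ 459.8 -317.7   85.2] yaw -0.98 toolz [ 0.002  0.021 -1.   ] gap 13.7 F [ 0.2 -0.   0.9] T [-0.05 -0.02 -0.  ]
```

```bash
python3 -m creep '[[[0,0,0,0,0.95],[0,0,0,0,0.95],[0,0,0.3,0,0.95],[0,0,0.8,0,0.95],[0,0,1.4,0,0.95],[0,0,2.2,0,0.95],[0,0,3,0,0.95],[0,0,3.3,0,0.95],[0,0,3.3,0,0.95],[0,0,3.3,0,0.95],[0,0,3.3,0,0.95]]]' 25
python3 - <<'E'
from h import *
o=st()
s=read_camera("scene"); crop(s,370,180,470,320,5,"j4.png")
E
```

```text
clock: 35.8
tool_pos: [458.9, -317.3, 183.0]
tcp_rot: [-2.229, -2.191, -0.024]
ft_force: [0.6, 1.0, 0.0]
finger_gap: 13.1
t 35.8 tcp [ 458.9 -317.3  183. ] yaw -0.98 toolz [-0.     0.022 -1.   ] gap 13.1 F [0.6 1.  0. ] T [-0.1  -0.12  0.04]
```

View pics/j4.png

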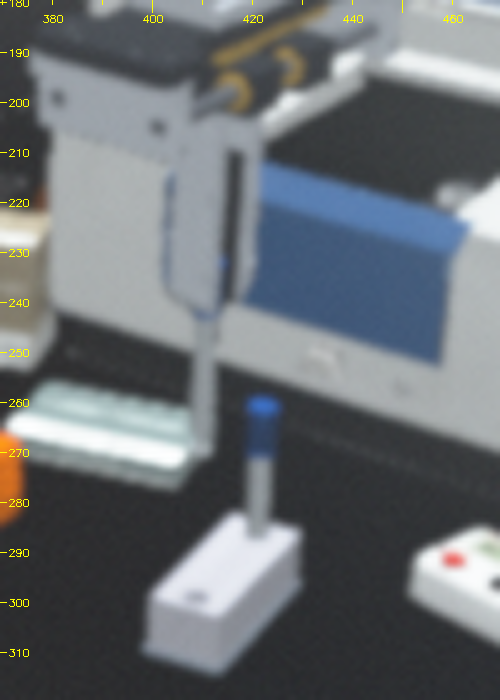

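```bash
python3 -m creep '[[[0.2,0.8,0,0,0.95],[0.4,2,0,0,0.95],[0.6,3.2,0,0,0.95],[0.8,4.4,0,0,0.95],[1,5.6,0,0,0.95],[1.18,6.8,0,0,0.95],[1.18,7.9,0,0,0.95],[1.18,8.8,0,0,0.95],[1.18,9.5,0,0,0.95],[1.18,9.7,0,0,0.95],[1.18,9.7,0,0,0.95],[1.18,9.7,0,0,0.95]]]'
python3 - <<'E'
from h import *
o=st()
s=read_camera("scene"); crop(s,290,160,390,300,5,"k1.png")
c=read_camera("top"); crop(c,330,200,490,290,5,"k1b.png")
E
```

```text
clock: 36.85
tool_pos: [493.7, -27.3, 182.0]
tcp_rot: [-2.229, -2.19, -0.022]
ft_force: [-0.0, -0.9, -0.7]
finger_gap: 13.2
t 36.85 tcp [493.7 -27.3 182. ] yaw -1.0 toolz [-0.002  0.022 -1.   ] gap 13.2 F [-0.  -0.9 -0.7] T [-0.08 -0.07 -0.01]
```

View pics/k1.png

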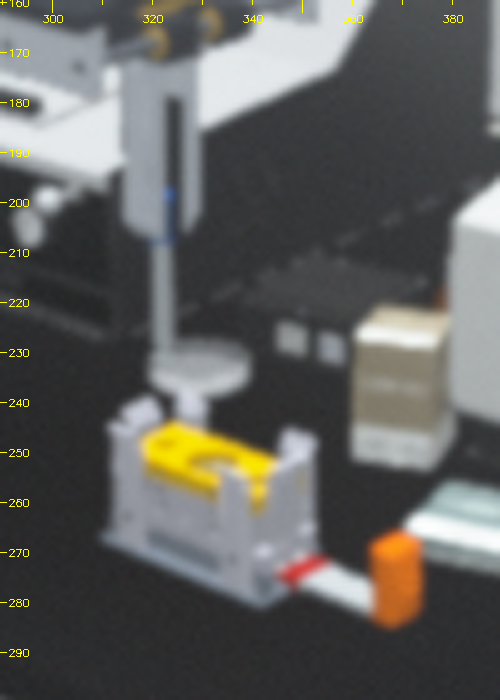

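View pics/k1b.png

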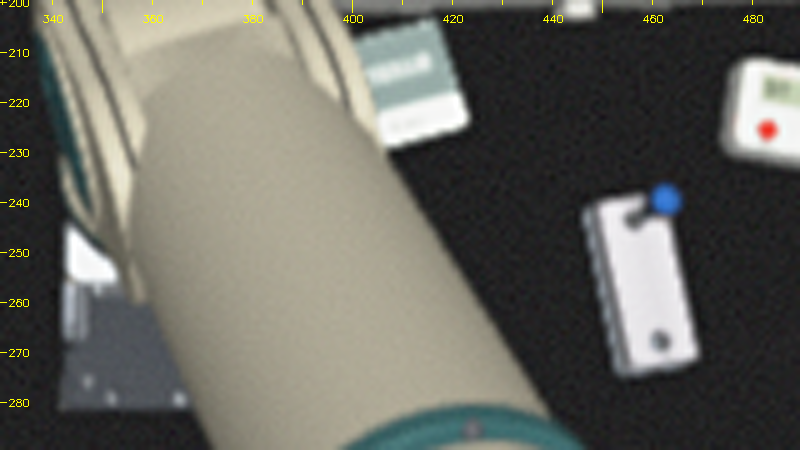

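```bash
python3 - <<'E'
from h import *
s=read_camera("scene");o=ctrl.observe();p=o["tool_pos"];print(proj(s,p-[0,0,81]),proj(s,[494.2,-26.9,56]),proj(s,[494.2,-26.9,62]))
E
python3 -m creep '[[[0.02,0.01,-0.4,0,0.95],[0.02,0.01,-0.8,0,0.95],[0.02,0.01,-1.1,0,0.95],[0.02,0.01,-1.25,0,0.95],[0.02,0.01,-1.25,0,0.95],[0.02,0.01,-1.25,0,0.95],[0.02,0.01,-1.25,0,0.95]]]'
python3 - <<'E'
from h import *
o=st();p=o["tool_pos"]
s=read_camera("scene"); crop(s,295,190,365,280,8,"k2.png");print(proj(s,p-[0,0,81]))
E
```

```text
[323.65692163 232.29054582] [323.77956494 248.06130577] [323.72094681 245.9795665 ]
clock: 37.58
tool_pos: [495.0, -28.0, 145.3]
tcp_rot: [-2.232, -2.188, -0.024]
ft_force: [-1.0, 0.1, -2.0]
finger_gap: 13.0
t 37.58 tcp [495.  -28.  145.3] yaw -1.16 toolz [-0.     0.022 -1.   ] gap 13.0 F [-1.   0.1 -2. ] T [-0.07 -0.12 -0.06]
[324.20385477 245.19826254]
```

View pics/k2.png

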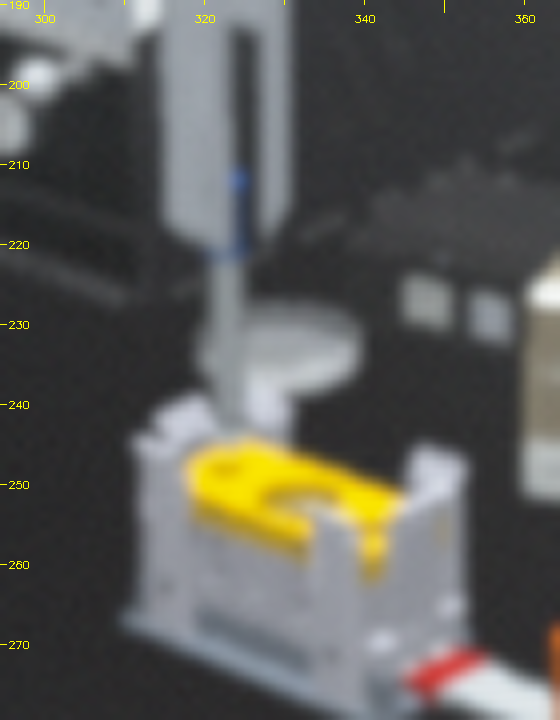

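```bash
python3 -m creep '[[[-0.03,0.03,-0.1,0,0.95],[-0.03,0.03,-0.2,0,0.95],[-0.03,0.03,-0.3,0,0.95],[-0.03,0.03,-0.4,0,0.95],[-0.03,0.03,-0.4,0,0.95],[-0.03,0.03,-0.4,0,0.95]]]'
python3 - <<'E'
from h import *
o=st()
E
```

```text
clock: 38.13
tool_pos: [494.0, -27.0, 133.1]
tcp_rot: [-2.232, -2.188, -0.023]
ft_force: [-0.6, 0.5, -0.4]
finger_gap: 13.5
t 38.13 tcp [494.  -27.  133.1] yaw -1.15 toolz [-0.001  0.022 -1.   ] gap 13.5 F [-0.6  0.5 -0.4] T [-0.06 -0.07 -0.01]
```

```bash
python3 -m creep '[[[0,0,-0.1,0,0.95],[0,0,-0.2,0,0.95],[0,0,-0.3,0,0.95],[0,0,-0.4,0,0.95],[0,0,-0.5,0,0.95],[0,0,-0.5,0,0.95]]]'
python3 - <<'E'
from h import *
o=st()
E
```

```text
clock: 38.63
tool_pos: [493.6, -26.9, 117.5]
tcp_rot: [-2.231, -2.187, -0.022]
ft_force: [0.2, -0.4, -1.2]
finger_gap: 13.3
t 38.63 tcp [493.6 -26.9 117.5] yaw -1.14 toolz [-0.002  0.022 -1.   ] gap 13.3 F [ 0.2 -0.4 -1.2] T [ 0.05 -0.01  0.01]
```

```bash
python3 -m creep '[[[0.01,0,-0.1,0,0.95],[0.01,0,-0.2,0,0.95],[0.01,0,-0.3,0,0.95],[0.01,0,-0.4,0,0.95],[0.01,0,-0.5,0,0.95],[0.01,0,-0.6,0,0.95],[0.01,0,-0.6,0,0.95]]]'
python3 - <<'E'
from h import *
o=st()
E
```

```text
clock: 39.22
tool_pos: [493.8, -26.9, 98.9]
tcp_rot: [-2.231, -2.187, -0.022]
ft_force: [1.2, 0.7, -1.0]
finger_gap: 13.4
t 39.22 tcp [493.8 -26.9  98.9] yaw -1.14 toolz [-0.002  0.022 -1.   ] gap 13.4 F [ 1.2  0.7 -1. ] T [-0.   -0.32  0.03]
```

```bash
python3 -m creep '[[[0,0,-0.1,0,0.95],[0,0,-0.2,0,0.95],[0,0,-0.3,0,0.95],[0,0,-0.4,0,0.95],[0,0,-0.5,0,0.95],[0,0,-0.5,0,0.95],[0,0,-0.5,0,0.95]]]'
python3 - <<'E'
from h import *
o=st()
E
```

```text
clock: 39.8
tool_pos: [494.6, -26.8, 84.8]
tcp_rot: [-2.232, -2.188, -0.023]
ft_force: [0.1, -0.0, 9.6]
finger_gap: 13.1
t 39.8 tcp [494.6 -26.8  84.8] yaw -1.13 toolz [-0.     0.022 -1.   ] gap 13.1 F [ 0.1 -0.   9.6] T [0.02 0.18 0.  ]
```

```bash
python3 -m creep '[[[0,0,0,0,0.9],[0,0,0,0,0.72],[0,0,0,0,0.72],[0,0,0,0,0.72],[0,0,0,0,0.72],[0,0,0.5,0,0.72],[0,0,1.5,0,0.6],[0,0,2.5,0,0.57],[0,0,3.2,0,0.57],[0,0,3.2,0,0.57],[0,0,3.2,0,0.57]]]'
python3 - <<'E'
from h import *
o=st()
s=read_camera("scene"); crop(s,290,190,440,310,5,"k3.png")
E
```

```text
clock: 40.72
tool_pos: [495.2, -27.1, 181.5]
tcp_rot: [-2.234, -2.189, -0.025]
ft_force: [0.0, 0.3, -1.4]
finger_gap: 40.2
t 40.72 tcp [495.2 -27.1 181.5] yaw -1.16 toolz [ 0.002  0.021 -1.   ] gap 40.2 F [ 0.   0.3 -1.4] T [-0.09 -0.1  -0.03]
```

View pics/k3.png

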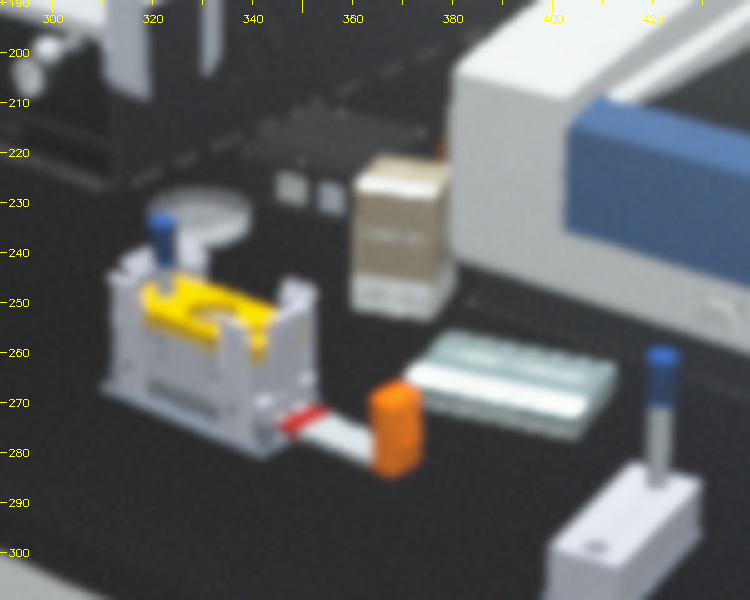

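```bash
python3 -m creep '[[[0.1,-0.8,0,0,0.57],[0.2,-2,0,0,0.57],[0.4,-3.2,0,0,0.57],[0.6,-4.4,0,0,0.57],[0.8,-5.6,0,0,0.57],[0.98,-6.8,0,0,0.57],[0.98,-8,0,0,0.57],[0.98,-8.9,0,0,0.57],[0.98,-9.35,0,0,0.57],[0.98,-9.35,0,0,0.57],[0.98,-9.35,0,0,0.57]]]'
python3 -m creep '[[[0,0,-0.6,0,0.57],[0,0,-1.2,0,0.57],[0,0,-1.7,0,0.57],[0,0,-1.9,0,0.57],[0,0,-1.9,0,0.57],[0,0,-1.9,0,0.57]]]'
python3 - <<'E'
from h import *
o=st()
s=read_camera("scene"); crop(s,380,200,460,310,7,"l1.png"); p=o["tool_pos"]
print([proj(s,p+np.array(d)).round(1) for d in ((-20,-8,-8),(-20,8,-8),(20,-8,-8),(20,8,-8))])
E
```

```text
clock: 41.68
tool_pos: [523.1, -306.1, 179.2]
tcp_rot: [-2.23, -2.186, -0.023]
ft_force: [0.1, 1.3, -0.3]
finger_gap: 40.4
clock: 42.18
tool_pos: [523.7, -304.2, 122.5]
tcp_rot: [-2.227, -2.188, -0.024]
ft_force: [0.9, 1.2, 0.2]
finger_gap: 39.9
t 42.18 tcp [ 523.7 -304.2  122.5] yaw -1.01 toolz [-0.003  0.025 -1.   ] gap 39.9 F [0.9 1.2 0.2] T [-0.07 -0.1  -0.05]
[array([420.2, 257.6]), array([414.1, 255.6]), array([429.8, 251.5]), array([423.8, 249.6])]
```

View pics/l1.png

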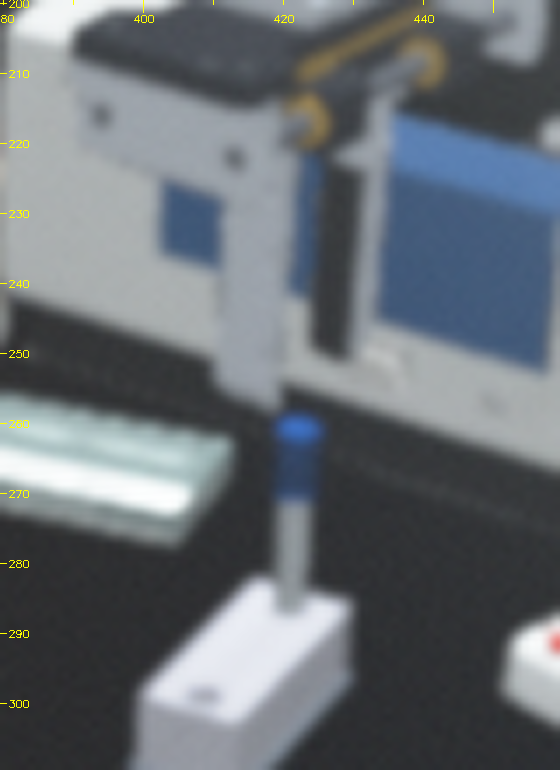

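```bash
python3 -m creep '[[[0.02,-0.1,0,0,0.57],[0.02,-0.1,-0.4,0,0.57],[0.02,-0.1,-0.8,0,0.57],[0.02,-0.1,-1.2,0,0.57],[0.02,-0.1,-1.2,0,0.57],[0.02,-0.1,-1.2,0,0.57],[0.02,-0.1,-1.2,0,0.57]]]'
python3 - <<'E'
from h import *
o=st()
s=read_camera("scene"); crop(s,380,200,460,310,7,"l2.png")
E
```

```text
clock: 42.82
tool_pos: [524.6, -307.8, 86.7]
tcp_rot: [-2.228, -2.188, -0.025]
ft_force: [0.9, 0.5, 0.4]
finger_gap: 40.3
t 42.82 tcp [ 524.6 -307.8   86.7] yaw -1.05 toolz [-0.002  0.024 -1.   ] gap 40.3 F [0.9 0.5 0.4] T [-0.04 -0.05 -0.05]
```

View pics/l2.png

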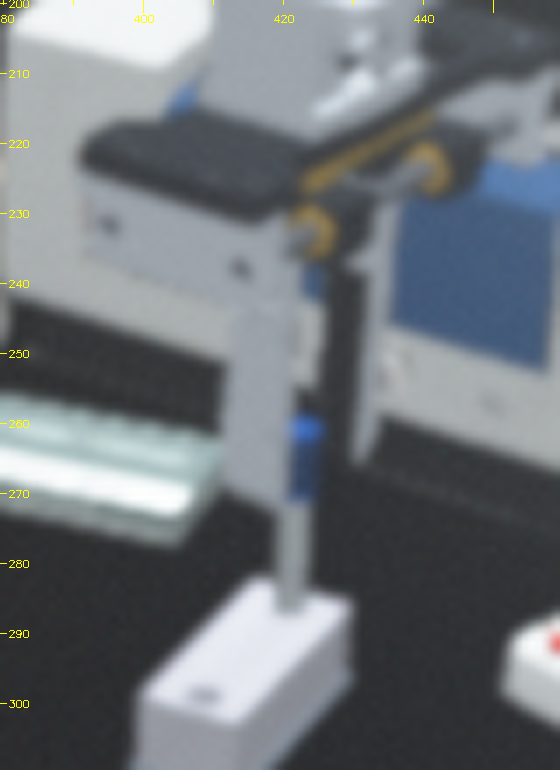

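```bash
python3 -m creep '[[[0,0,-0.05,0,0.7],[0,0,-0.05,0,0.95],[0,0,-0.05,0,0.95],[0,0,-0.05,0,0.95],[0,0,-0.05,0,0.95],[0,0,-0.05,0,0.95],[0,0,-0.05,0,0.95]]]' 5
python3 - <<'E'
from h import *
o=st()
E
python3 -m creep '[[[0,0,0,0,0.95],[0,0,0,0,0.95],[0,0,0.3,0,0.95],[0,0,0.8,0,0.95],[0,0,1.4,0,0.95],[0,0,2.2,0,0.95],[0,0,3,0,0.95],[0,0,3.3,0,0.95],[0,0,3.3,0,0.95],[0,0,3.3,0,0.95],[0,0,3.3,0,0.95]]]' 25
python3 - <<'E'
from h import *
o=st()
s=read_camera("scene"); crop(s,380,180,480,310,6,"l3.png")
E
```

```text
clock: 43.45
tool_pos: [525.0, -308.0, 85.8]
tcp_rot: [-2.229, -2.189, -0.025]
ft_force: [-1.1, -0.2, 0.7]
finger_gap: 14.0
t 43.45 tcp [ 525.  -308.    85.8] yaw -1.05 toolz [-0.001  0.024 -1.   ] gap 14.0 F [-1.1 -0.2  0.7] T [-0.07 -0.1   0.01]
clock: 44.37
tool_pos: [523.9, -307.7, 183.4]
tcp_rot: [-2.227, -2.187, -0.024]
ft_force: [0.1, 0.4, 0.1]
finger_gap: 13.2
t 44.37 tcp [ 523.9 -307.7  183.4] yaw -1.04 toolz [-0.003  0.025 -1.   ] gap 13.2 F [0.1 0.4 0.1] T [-0.02 -0.09  0.  ]
```

View pics/l3.png

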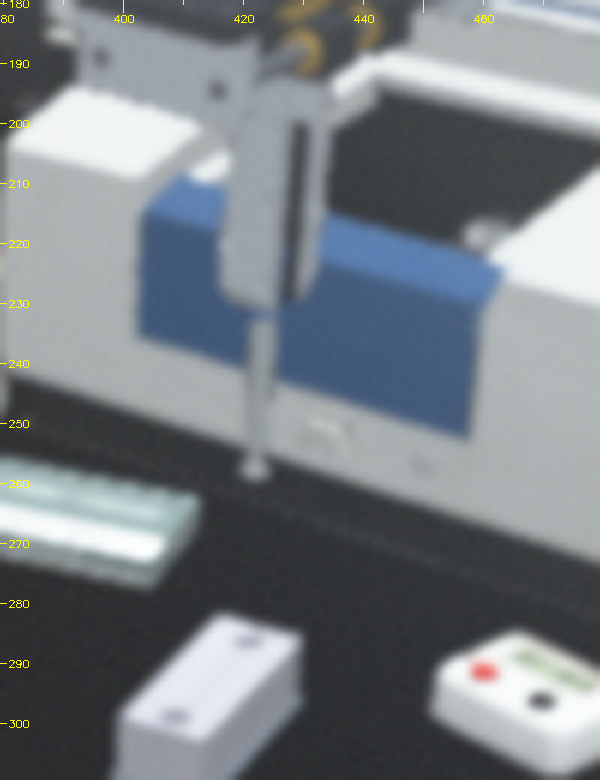

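```bash
python3 -m creep '[[[-0.1,0.8,0,0,0.95],[-0.3,1.8,0,0,0.95],[-0.5,2.9,0,0,0.95],[-0.7,4,0,0,0.95],[-0.9,5.1,0,0,0.95],[-1.05,6.1,0,0,0.95],[-1.05,6.8,0,0,0.95],[-1.05,7.1,0,0,0.95],[-1.05,7.1,0,0,0.95],[-1.05,7.1,0,0,0.95],[-1.05,7.1,0,0,0.95]]]'
python3 - <<'E'
from h import *
o=st()
E
```

```text
clock: 45.33
tool_pos: [492.4, -96.6, 182.7]
tcp_rot: [-2.23, -2.184, -0.022]
ft_force: [0.3, 0.2, -0.6]
finger_gap: 13.1
t 45.33 tcp [492.4 -96.6 182.7] yaw -1.18 toolz [-0.004  0.024 -1.   ] gap 13.1 F [ 0.3  0.2 -0.6] T [-0.1  -0.08  0.01]
```

```bash
python3 -m creep '[[[-0.02,0.14,-0.4,0,0.95],[-0.02,0.14,-0.8,0,0.95],[-0.02,0.14,-1.1,0,0.95],[-0.02,0.14,-1.25,0,0.95],[-0.02,0.14,-1.25,0,0.95],[-0.02,0.14,-1.25,0,0.95],[-0.02,0.14,-1.25,0,0.95]]]'
python3 - <<'E'
from h import *
o=st();p=o["tool_pos"]
s=read_camera("scene"); crop(s,300,190,370,280,8,"m2.png");print(proj(s,p-[0,0,81]),proj(s,[492.5,-92.9,56]))
E
```

```text
clock: 45.92
tool_pos: [492.2, -92.7, 145.6]
tcp_rot: [-2.231, -2.184, -0.023]
ft_force: [-0.2, 0.0, -0.6]
finger_gap: 13.3
t 45.92 tcp [492.2 -92.7 145.6] yaw -1.21 toolz [-0.003  0.024 -1.   ] gap 13.3 F [-0.2  0.  -0.6] T [-0.05 -0.12 -0.01]
[342.49636707 252.33144711] [342.68112809 255.36397083]
```

View pics/m2.png

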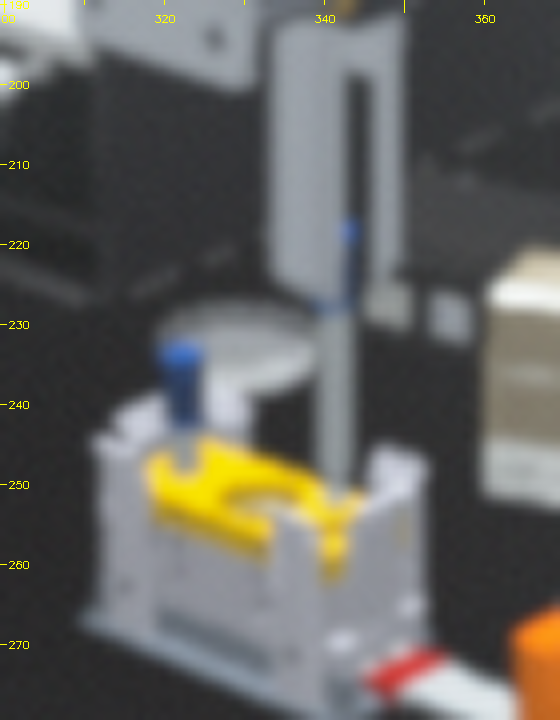

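Rod b's tip at (341.5,250) hangs over the near hole. Rod a stands at (322,240). Lowering in stages.

```bash
python3 -m creep '[[[0.01,0,-0.1,0,0.95],[0.01,0,-0.2,0,0.95],[0.01,0,-0.3,0,0.95],[0.01,0,-0.4,0,0.95],[0.01,0,-0.4,0,0.95],[0.01,0,-0.4,0,0.95]]]'
python3 - <<'E'
from h import *
o=st()
E
```

```text
clock: 46.47
tool_pos: [492.3, -92.5, 133.4]
tcp_rot: [-2.23, -2.184, -0.022]
ft_force: [-0.8, 0.8, -0.4]
finger_gap: 13.1
t 46.47 tcp [492.3 -92.5 133.4] yaw -1.19 toolz [-0.004  0.024 -1.   ] gap 13.1 F [-0.8  0.8 -0.4] T [-0.03 -0.11 -0.01]
```

```bash
python3 -m creep '[[[0,0,-0.1,0,0.95],[0,0,-0.2,0,0.95],[0,0,-0.3,0,0.95],[0,0,-0.4,0,0.95],[0,0,-0.5,0,0.95],[0,0,-0.5,0,0.95]]]'
python3 - <<'E'
from h import *
o=st()
E
```

```text
clock: 46.97
tool_pos: [491.9, -92.5, 117.8]
tcp_rot: [-2.23, -2.184, -0.021]
ft_force: [0.6, -0.4, 0.2]
finger_gap: 13.2
t 46.97 tcp [491.9 -92.5 117.8] yaw -1.19 toolz [-0.005  0.024 -1.   ] gap 13.2 F [ 0.6 -0.4  0.2] T [-0.02 -0.12 -0.01]
```

```bash
python3 -m creep '[[[0.02,-0.01,-0.1,0,0.95],[0.02,-0.01,-0.2,0,0.95],[0.02,-0.01,-0.3,0,0.95],[0.02,-0.01,-0.4,0,0.95],[0.02,-0.01,-0.5,0,0.95],[0.02,-0.01,-0.6,0,0.95],[0.02,-0.01,-0.6,0,0.95]]]'
python3 - <<'E'
from h import *
o=st()
E
```

```text
clock: 47.55
tool_pos: [492.4, -92.7, 99.2]
tcp_rot: [-2.229, -2.183, -0.021]
ft_force: [-0.5, -0.7, -0.2]
finger_gap: 13.1
t 47.55 tcp [492.4 -92.7  99.2] yaw -1.18 toolz [-0.005  0.025 -1.   ] gap 13.1 F [-0.5 -0.7 -0.2] T [-0.06 -0.28 -0.  ]
```

```bash
python3 -m creep '[[[0,0,-0.1,0,0.95],[0,0,-0.2,0,0.95],[0,0,-0.3,0,0.95],[0,0,-0.4,0,0.95],[0,0,-0.5,0,0.95],[0,0,-0.52,0,0.95],[0,0,-0.52,0,0.95]]]'
python3 - <<'E'
from h import *
o=st()
E
```

```text
clock: 48.13
tool_pos: [493.9, -92.7, 85.2]
tcp_rot: [-2.231, -2.185, -0.023]
ft_force: [-1.0, -0.0, 15.1]
finger_gap: 13.4
t 48.13 tcp [493.9 -92.7  85.2] yaw -1.18 toolz [-0.002  0.024 -1.   ] gap 13.4 F [-1.  -0.  15.1] T [ 0.05  0.31 -0.03]
```

```bash
python3 -m creep '[[[0,0,0,0,0.9],[0,0,0,0,0.72],[0,0,0,0,0.72],[0,0,0,0,0.72],[0,0,0,0,0.72],[0,0,0.5,0,0.72],[0,0,1.2,0,0.6],[0,0,2,0,0.4],[0,0,2,0,0.4],[0,0,2,0,0.4]]]'
python3 -m creep '[[[-0.05,-0.8,0,0,0.4],[-0.08,-1.6,0,0,0.4],[-0.1,-2.4,0,0,0.4],[-0.1,-2.97,0,0,0.4],[-0.1,-2.97,0,0,0.4],[-0.1,-2.97,0,0,0.4],[-0.1,-2.97,0,0,0.4]]]'
python3 - <<'E'
from h import *
o=st()
s=read_camera("scene"); crop(s,290,190,400,300,7,"n1.png")
E
```

```text
clock: 48.97
tool_pos: [494.6, -92.9, 145.9]
tcp_rot: [-2.232, -2.186, -0.025]
ft_force: [0.5, 0.5, -0.1]
finger_gap: 49.4
clock: 49.55
tool_pos: [491.1, -180.6, 145.1]
tcp_rot: [-2.23, -2.186, -0.025]
ft_force: [-0.2, -0.0, 0.5]
finger_gap: 56.3
t 49.55 tcp [ 491.1 -180.6  145.1] yaw -1.13 toolz [-0.001  0.025 -1.   ] gap 56.3 F [-0.2 -0.   0.5] T [-0.04 -0.1   0.01]
```

View pics/n1.png

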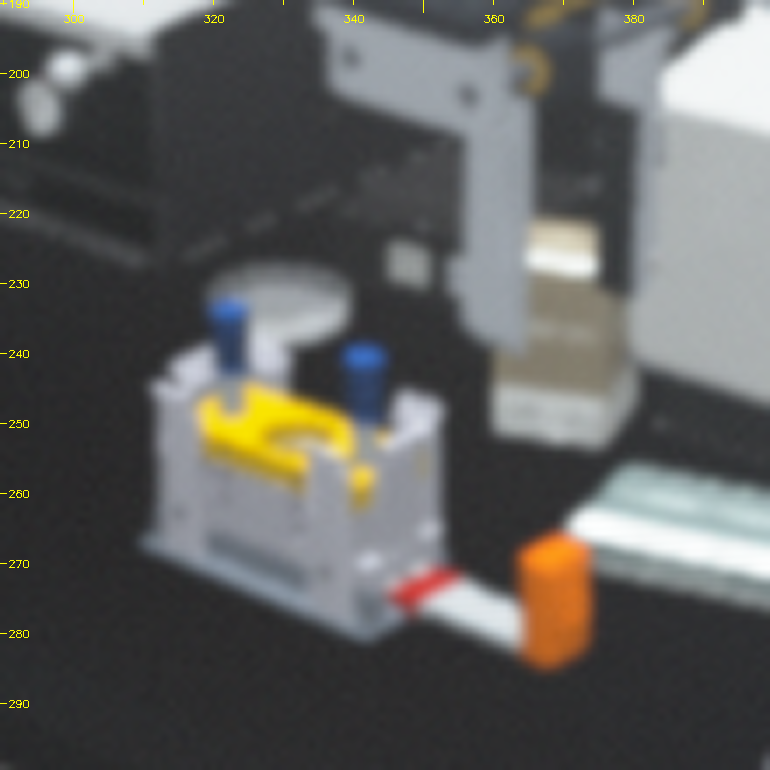

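```bash
python3 -m creep '[[[-0.02,-0.02,-0.8,0,0.4],[-0.02,-0.02,-1.6,0,0.4],[-0.02,-0.02,-2.4,0,0.4],[-0.02,-0.02,-3,0,0.4],[-0.02,-0.02,-3.6,0,0.4],[-0.02,-0.02,-3.75,0,0.4],[-0.02,-0.02,-3.75,0,0.4],[-0.02,-0.02,-3.75,0,0.4],[-0.02,-0.02,-3.75,0,0.4]]]'
python3 - <<'E'
from h import *
o=st()
E
```

```text
clock: 50.35
tool_pos: [491.6, -180.6, 33.9]
tcp_rot: [-2.229, -2.189, -0.027]
ft_force: [0.4, -0.6, -0.3]
finger_gap: 56.6
t 50.35 tcp [ 491.6 -180.6   33.9] yaw -1.04 toolz [ 0.001  0.024 -1.   ] gap 56.6 F [ 0.4 -0.6 -0.3] T [-0.   -0.11 -0.  ]
```

```bash
python3 -m creep '[[[0,-0.03,0,0,0.9],[0,-0.03,0,0,0.9],[0,-0.03,0,0,0.9],[0,-0.03,0,0,0.9],[0,-0.03,0,0,0.9],[0,-0.03,0,0,0.9],[0,-0.03,0,0,0.9],[0,-0.03,0,0,0.9]]]' 25
python3 - <<'E'
from h import *
o=st()
E
python3 -m creep '[[[0,0.1,0,0,0.9],[0,0.2,0,0,0.9],[0,0.3,0,0,0.9],[0.01,0.4,0,0,0.9],[0.01,0.5,0,0,0.9],[0.01,0.6,0,0,0.9],[0.01,0.7,0,0,0.9],[0.01,0.8,0,0,0.9],[0.01,0.8,0,0,0.9],[0.01,0.8,0,0,0.9]]]' 30
python3 - <<'E'
from h import *
o=st()
E
```

```text
clock: 51.02
tool_pos: [491.0, -181.6, 34.0]
tcp_rot: [-2.229, -2.189, -0.026]
ft_force: [-1.5, 0.3, 4.9]
finger_gap: 23.8
t 51.02 tcp [ 491.  -181.6   34. ] yaw -1.06 toolz [-0.     0.024 -1.   ] gap 23.8 F [-1.5  0.3  4.9] T [-0.07  0.49  0.03]
clock: 51.85
tool_pos: [491.4, -163.6, 34.1]
tcp_rot: [-2.237, -2.188, -0.019]
ft_force: [-0.8, -13.8, -0.1]
finger_gap: 23.8
t 51.85 tcp [ 491.4 -163.6   34.1] yaw -1.27 toolz [ 0.     0.017 -1.   ] gap 23.8 F [ -0.8 -13.8  -0.1] T [-3.27  0.09  0.01]
```

```bash
python3 -m creep '[[[0,0.2,0,0,0.9],[0,0.35,0,0,0.9],[0,0.5,0,0,0.9],[0,0.5,0,0,0.9],[0,0.5,0,0,0.9]]]' 50
python3 - <<'E'
from h import *
o=st()
s=read_camera("scene"); crop(s,290,190,400,300,7,"n2.png")
c=read_camera("top"); crop(c,330,220,450,290,6,"n2b.png")
E
```

```text
clock: 52.27
tool_pos: [491.4, -161.5, 34.4]
tcp_rot: [-2.254, -2.187, -0.004]
ft_force: [0.7, -30.1, -2.8]
finger_gap: 23.9
t 52.27 tcp [ 491.4 -161.5   34.4] yaw -1.74 toolz [ 0.001  0.003 -1.   ] gap 23.9 F [  0.7 -30.1  -2.8] T [-6.48 -0.21  0.15]
```

View pics/n2.png

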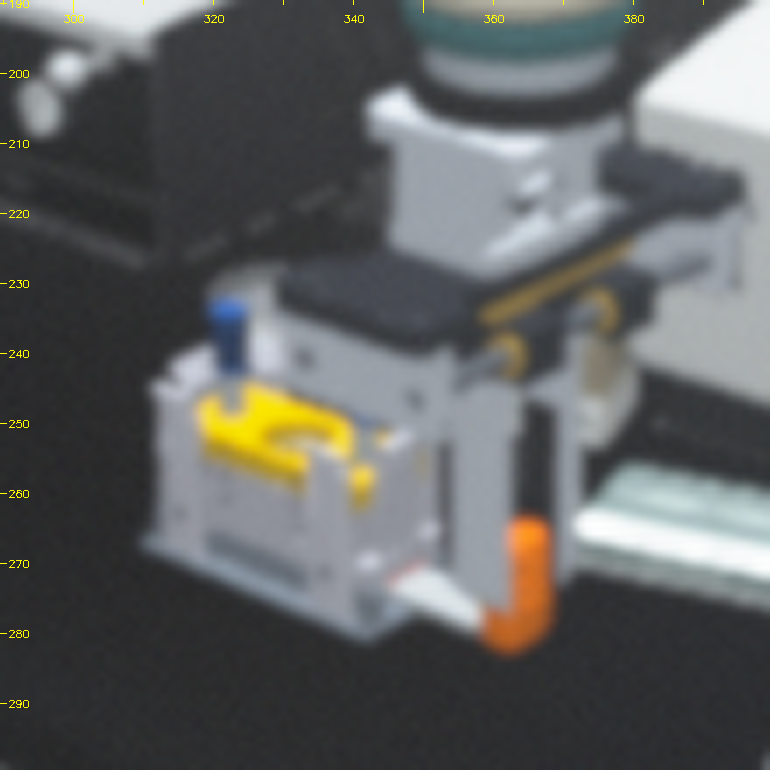

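View pics/n2b.png

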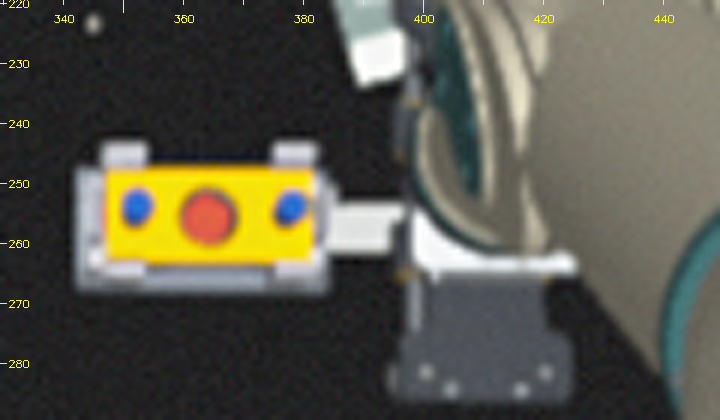

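```bash
python3 -m creep '[[[0,0,0,0,0.7],[0,0,0,0,0.5],[0,0,0,0,0.4],[0,0,0,0,0.4],[0,0,0,0,0.4],[0,0,0.8,0,0.4],[0,0,1.8,0,0.4],[0,-0.5,3,0,0.4],[0,-1.5,4.2,0,0.4],[0,-3,5,0,0.4],[0,-3,5,0,0.4],[0,-3,5,0,0.4]]]' 20
python3 - <<'E'
from h import *
o=st()
c=read_camera("top"); crop(c,330,220,450,290,6,"o1.png")
s=read_camera("scene"); crop(s,290,190,400,300,7,"o2.png")
def org(cam,box):
    u0,v0,u1,v1=box; im=cam["color"][v0:v1,u0:u1].astype(float); w=((im[:,:,0]>180)&(im[:,:,2]<80)&(im[:,:,1]>100)).astype(float)
    yy,xx=np.mgrid[v0:v1,u0:u1]; return (w*xx).sum()/w.sum(),(w*yy).sum()/w.sum(),w.sum()
t=org(c,(390,240,420,270)); print(t,pt(c,t[0],t[1],50))
E
```

```text
clock: 53.37
tool_pos: [492.3, -255.4, 186.3]
tcp_rot: [2.258, 2.179, 0.005]
ft_force: [-0.1, 0.4, 0.6]
finger_gap: 56.5
t 53.37 tcp [ 492.3 -255.4  186.3] yaw -2.03 toolz [ 0.005 -0.001 -1.   ] gap 56.5 F [-0.1  0.4  0.6] T [-0.05 -0.1  -0.  ]
(np.float64(403.125), np.float64(256.05357142857144), np.float64(56.0)) [ 491.85588394 -160.15648872   50.        ]
```

View pics/o1.png

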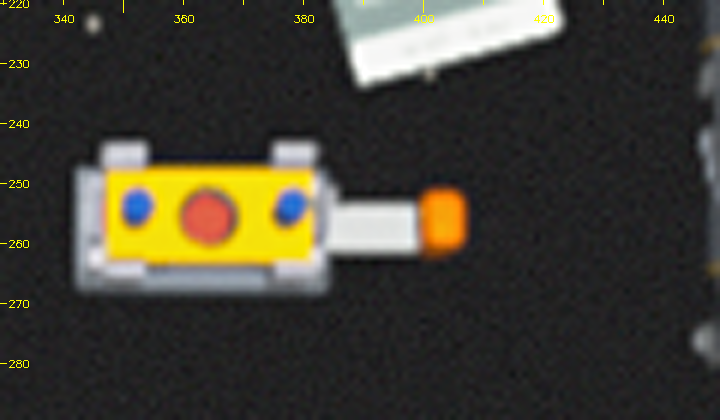

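View pics/o2.png

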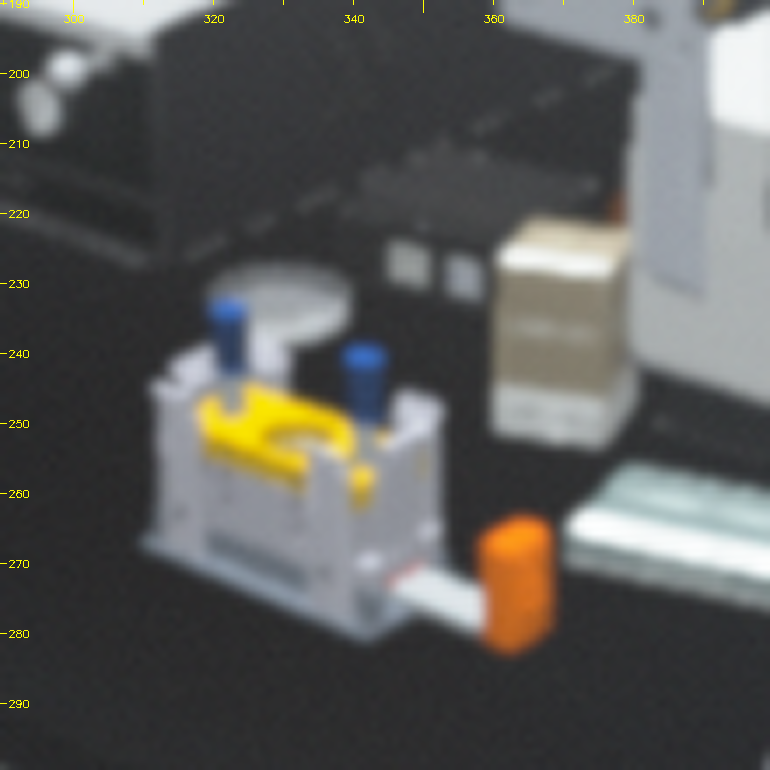

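```bash
python3 - <<'E'
from h import *
s=read_camera("scene")
def oc(f):
    im=cv2.imread("pics/"+f).astype(float); w=((im[:,:,2]>150)&(im[:,:,0]<90)&(im[:,:,1]>60)&(im[:,:,1]<200)).astype(np.uint8)
    n,l,stt,ce=cv2.connectedComponentsWithStats(w); i=1+np.argmax(stt[1:,4]); return ce[i],stt[i]
a,sa=oc("n1.png");b,sb=oc("o2.png");A=a/7+[290,190];B=b/7+[290,190];print(A,B,sa,sb)
from scipy.optimize import minimize_scalar
d0=proj(s,[491.2,-181.8,29])
for d in (16,17,18,19,20,21): print(d,proj(s,[491.2+.021*d,-181.8+d,29])-d0)
print("obs",B-A)
E
```

```text
[369.24669385 275.23750792] [363.74717956 272.72446067] [ 520  531   72  132 7216] [ 481  517   70  131 7357]
16 [-5.07891751 -2.01760455]
17 [-5.39376852 -2.1426794 ]
18 [-5.70831846 -2.26763465]
19 [-6.02256776 -2.39247046]
20 [-6.33651686 -2.51718702]
21 [-6.65016617 -2.6417845 ]
obs [-5.4995143  -2.51304725]
```

```bash
python3 - <<'E'
from h import *
c=read_camera("top");s=read_camera("scene")
def org(im):
    im=im.astype(float); w=np.clip(im[:,:,0]-im[:,:,2]-60,0,None)*(im[:,:,1]>75)*(im[:,:,1]<190)*(im[:,:,0]>150)
    return w
def cen(im,box):
    u0,v0,u1,v1=box; w=org(im[v0:v1,u0:u1]);yy,xx=np.mgrid[v0:v1,u0:u1]; return np.array([(w*xx).sum()/w.sum(),(w*yy).sum()/w.sum()])
t0=cv2.imread("pics/top0.png")[:,:,::-1];s0=cv2.imread("pics/scene0.png")[:,:,::-1]
T0=cen(t0,(392,242,420,270));T1=cen(c["color"],(392,242,420,270));print("top init/now",T0,T1,pt(c,*T0,45),pt(c,*T1,45))
S0=cen(s0,(352,255,382,290));S1=cen(s["color"],(352,255,382,290));print("scene init/now",S0,S1)
print("scene px/mm",(proj(s,[491.4,-160,29])-proj(s,[491.2,-170,29]))/10)
im=cv2.imread("pics/i1b.png");print(im.shape)
E
```

```text
top init/now [405.75325795 256.21646225] [403.3791794  256.15161619] [ 491.93195364 -167.7486052    45.        ] [ 492.21565042 -161.50634571   45.        ]
scene init/now [365.39919832 272.45709029] [363.35065684 271.48292214]
scene px/mm [-0.31502352 -0.12492513]
(540, 720, 3)
```

View pics/i1b.png

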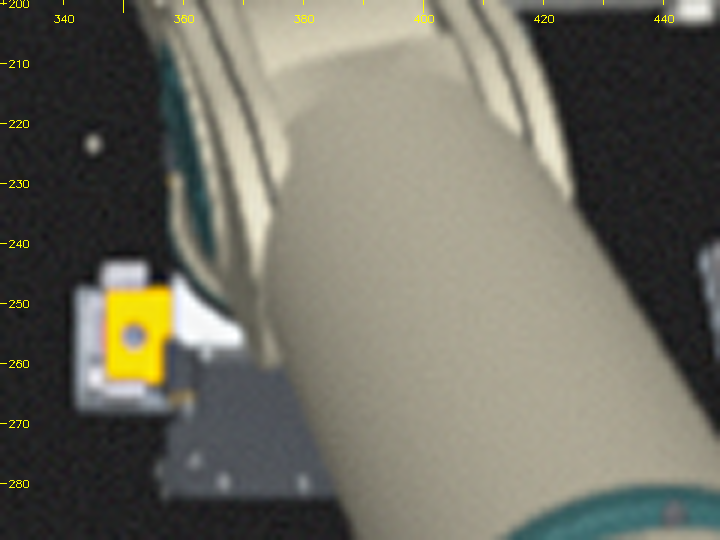

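```bash
python3 - <<'E'
from h import *
def cen(f,k,u0,v0):
    im=cv2.imread("pics/"+f)[:,:,::-1].astype(float); w=np.clip(im[:,:,0]-im[:,:,2]-60,0,None)*(im[:,:,1]>75)*(im[:,:,1]<190)*(im[:,:,0]>150)
    w[:, :int((352-u0)*k)]=0; w[:int((255-v0)*k)]=0
    yy,xx=np.mgrid[:im.shape[0],:im.shape[1]]; m=w>20
    return np.round([u0+((w*xx).sum()/w.sum()+.5)/k-.5,v0+((w*yy).sum()/w.sum()+.5)/k-.5],2), (m.any(0).nonzero()[0][[0,-1]]/k+u0).round(2)
for f,k,u,v in (("a3.png",5,290,220),("c2.png",5,300,190),("f2.png",6,290,170),("f5.png",7,290,190),("g6.png",7,290,190),("h6.png",5,290,190),("k3.png",5,290,190),("n1.png",7,290,190),("o2.png",7,290,190)): print(f,cen(f,k,u,v))
E
```

```text
a3.png (array([365.38, 272.45]), array([360.8, 370.6]))
c2.png (array([365.38, 272.44]), array([360.8, 370.6]))
f2.png (array([368.67, 273.93]), array([352.  , 374.17]))
f5.png (array([368.67, 273.93]), array([352.  , 374.14]))
g6.png (array([368.67, 273.92]), array([352.  , 374.14]))
h6.png (array([368.67, 273.92]), array([352. , 374.2]))
k3.png (array([368.68, 273.94]), array([352. , 374.2]))
n1.png (array([368.67, 273.94]), array([352.  , 374.14]))
o2.png (array([363.39, 271.55]), array([358.71, 368.57]))
```

```bash
python3 -m creep '[[[-0.02,0.8,-0.8,0.1,0.8],[-0.02,1.6,-1.6,0.1,1],[-0.02,1.95,-2.6,0.1,1],[-0.02,1.95,-3.6,0.1,1],[-0.02,1.95,-4.6,0.1,1],[-0.02,1.95,-5.2,0.1,1],[-0.02,1.95,-5.35,0.1,1],[-0.02,1.95,-5.35,0.1,1],[-0.02,1.95,-5.35,0.1,1],[-0.02,1.95,-5.35,0.1,1],[-0.02,1.95,-5.35,0.1,1]]]' 20
python3 - <<'E'
from h import *
o=st()
s=read_camera("scene"); crop(s,310,210,410,300,7,"p1.png")
E
```

```text
clock: 54.53
tool_pos: [491.5, -190.5, 24.1]
tcp_rot: [-2.24, -2.199, -0.006]
ft_force: [-1.1, 0.1, -0.2]
finger_gap: 0.7
t 54.53 tcp [ 491.5 -190.5   24.1] yaw -1.05 toolz [ 0.001  0.004 -1.   ] gap 0.7 F [-1.1  0.1 -0.2] T [-0.04 -0.09  0.02]
```

View pics/p1.png

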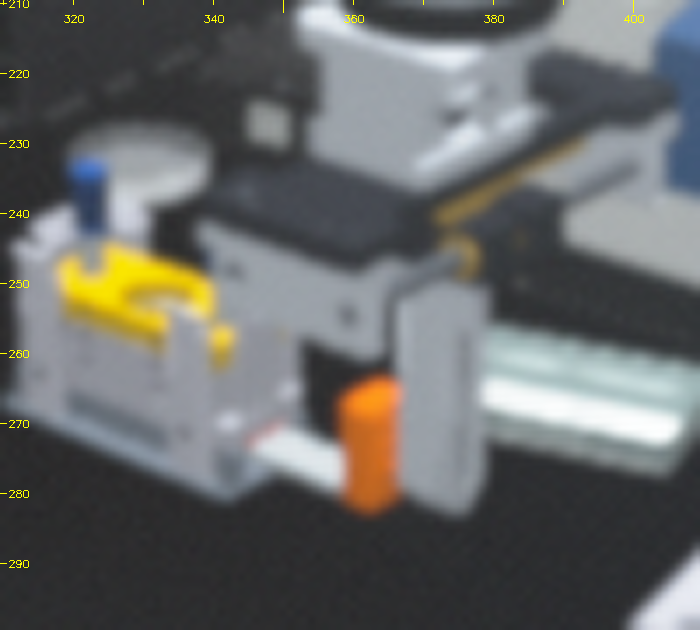

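```bash
python3 -m creep '[[[0,0.1,0,0,1],[0,0.2,0,0,1],[0,0.3,0,0,1],[0,0.4,0,0,1],[0,0.4,0,0,1]]]'
python3 -m creep '[[[0,0.1,0,0,1],[0,0.2,0,0,1],[0,0.3,0,0,1],[0,0.3,0,0,1]]]'
python3 - <<'E'
from h import *
o=st()
s=read_camera("scene"); crop(s,310,210,410,300,7,"p2.png")
E
```

```text
clock: 55.0
tool_pos: [491.5, -179.5, 24.3]
tcp_rot: [-2.242, -2.2, -0.004]
ft_force: [1.1, -3.2, 2.5]
finger_gap: 0.3
clock: 55.33
tool_pos: [491.4, -179.3, 24.5]
tcp_rot: [2.244, 2.189, -0.007]
ft_force: [1.3, -19.3, -3.8]
finger_gap: 0.2
t 55.33 tcp [ 491.4 -179.3   24.5] yaw -1.43 toolz [ 0.002 -0.008 -1.   ] gap 0.2 F [  1.3 -19.3  -3.8] T [-4.32 -0.41  0.03]
```

```bash
python3 -m creep '[[[0,0.2,0,0,1],[0,0.4,0,0,1],[0,0.5,0,0,1],[0,0.5,0,0,1]]]'
python3 - <<'E'
from h import *
o=st()
s=read_camera("scene"); crop(s,310,210,410,300,7,"p3.png")
E
```

```text
clock: 55.72
tool_pos: [491.3, -179.4, 24.8]
tcp_rot: [2.247, 2.169, -0.024]
ft_force: [3.1, -33.0, -8.1]
finger_gap: 0.4
t 55.72 tcp [ 491.3 -179.4   24.8] yaw -2.02 toolz [ 0.002 -0.024 -1.   ] gap 0.4 F [  3.1 -33.   -8.1] T [-7.18 -0.64  0.07]
```

View pics/p3.png

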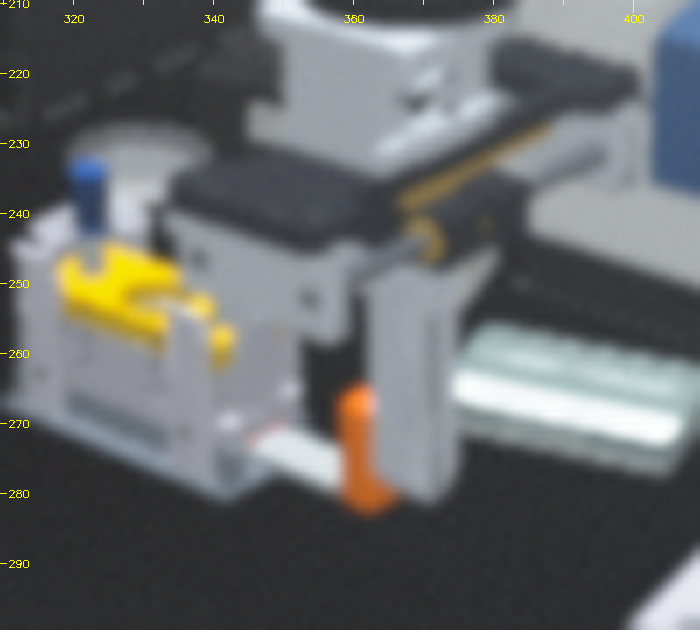

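```bash
python3 -m creep '[[[0,-0.2,0,0,1],[0,-0.5,0,0,1],[0,-1,0,0,1],[0,-1.2,1,0,1],[0,-2,3,0,1],[0,-3,5,0,1],[0,-3,5,0,1],[0,-3,5,0,1],[0,-3,5,0,1]]]'
python3 - <<'E'
from h import *
o=st()
s=read_camera("scene"); crop(s,300,215,380,295,9,"q1.png")
print(proj(s,[493.9,-26.9,98]),proj(s,[492.5,-92.9,98]))
for y in (-181.5,-183.5,-163.5,-161.5):
    P=[proj(s,[491.5+dx,y+dy,z]) for dx in(-12,12) for dy in (-8,8) for z in (8,50)]
    P=np.array(P); print(y,P.min(0).round(2),P.max(0).round(2))
c=read_camera("top"); crop(c,330,225,420,285,8,"q2.png")
E
```

```text
clock: 56.52
tool_pos: [492.9, -270.5, 177.4]
tcp_rot: [2.245, 2.163, -0.02]
ft_force: [0.7, 0.4, -0.7]
finger_gap: 0.4
t 56.52 tcp [ 492.9 -270.5  177.4] yaw -2.12 toolz [ 0.007 -0.026 -1.   ] gap 0.4 F [ 0.7  0.4 -0.7] T [ 0.01 -0.12 -0.05]
[323.28671044 233.37143434] [342.49457744 240.26913139]
-181.5 [364.52 265.2 ] [375.9  285.95]
-183.5 [365.16 265.44] [376.56 286.2 ]
-163.5 [358.79 263.09] [370.03 283.64]
-161.5 [358.16 262.85] [369.38 283.39]
```

View pics/q1.png

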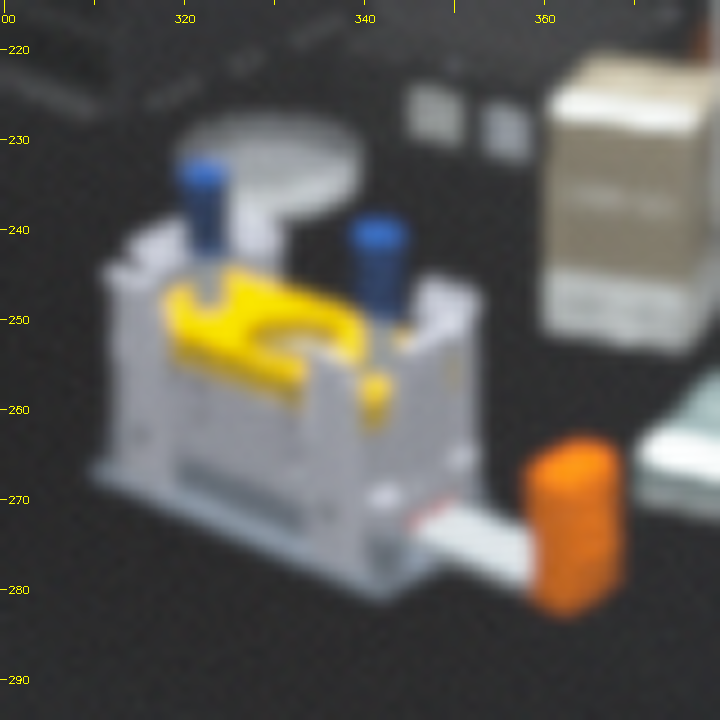

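View pics/q2.png

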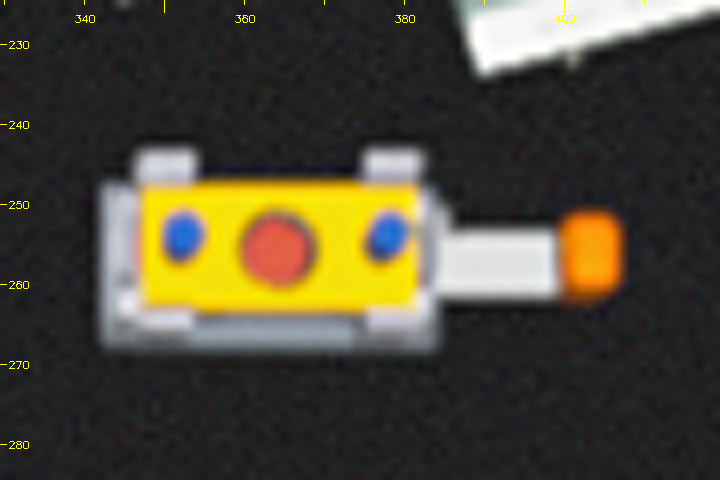

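```bash
python3 - <<'E'
from h import *
def ed(f,k,u0,v0):
    im=cv2.imread("pics/"+f)[:,:,::-1].astype(float)
    m=(im[:,:,0]-im[:,:,2]>60)&(im[:,:,1]>75)&(im[:,:,1]<190)&(im[:,:,0]>150)
    r=(im[:,:,0]>150)&(im[:,:,1]<90)&(im[:,:,2]<90)
    m[:, :int((358-u0)*k)]=0; m[:int((258-v0)*k)]=0; r[:int((258-v0)*k)]=0
    m2=(im[:,:,0]-im[:,:,2]>60); m2[:, :int((358-u0)*k)]=0; m2[:int((258-v0)*k)]=0
    # right edge per row subpixel on R-B profile at rows 268..278
    out=[]
    for v in np.arange(268,280,1):
        p=im[int((v-v0+.5)*k),:,0]-im[int((v-v0+.5)*k),:,2]; i=int((366-u0)*k)
        j=[q for q in range(i,min(len(p)-1,int((384-u0)*k))) if p[q]>=60>p[q+1]]
        out.append(round(u0+(j[0]+.5)/k-.5,2) if j else None)
    ys,xs=np.nonzero(r); 
    print(f,out,"red",(u0+xs.mean()/k).round(2) if len(xs) else None,(v0+ys.mean()/k).round(2) if len(xs) else None,len(xs)/k/k, (u0+xs.min()/k).round(1) if len(xs) else None,(u0+xs.max()/k).round(1) if len(xs) else None)
for a in (("a3.png",5,290,220),("d2.png",5,300,190),("f2.png",6,290,170),("f5.png",7,290,190),("n1.png",7,290,190),("n2.png",7,290,190),("o2.png",7,290,190),("p1.png",7,310,210),("q1.png",9,300,215)): ed(*a)
E
```

```text
a3.png [370.2, 370.0, 370.2, 370.4, 370.6, 370.8, 370.8, 370.8, 370.6, 370.6, 370.4, 370.2] red 365.97 275.9 9.24 360.8 370.6
d2.png [374.8, 375.0, 374.8, 374.8, 374.8, 374.8, 374.8, 374.8, 374.8, 375.0, 375.0, 374.8] red 357.16 276.29 20.6 347.6 374.8
f2.png [373.92, 373.92, 373.92, 373.92, 374.08, 374.08, 374.08, 374.08, 374.08, 374.08, 374.08, 373.92] red 358.25 275.49 23.055555555555557 346.7 374.0
f5.png [373.86, 374.0, 374.0, 374.0, 374.0, 374.0, 374.14, 374.29, 374.14, 374.14, 374.0, 373.86] red 358.21 275.47 23.285714285714285 346.6 374.0
n1.png [373.86, 374.0, 374.0, 374.0, 374.0, 374.0, 374.14, 374.14, 374.14, 374.14, 374.0, 374.0] red 357.79 275.39 22.428571428571427 346.6 374.0
n2.png [368.29, 368.29, 368.29, 368.29, 368.29, 368.43, 368.57, 368.71, 368.57, 368.43, 368.29, 367.86] red 365.23 278.86 5.63265306122449 359.7 368.3
o2.png [368.71, 368.57, 368.57, 368.57, 368.71, 368.71, 368.71, 368.71, 368.71, 368.43, 368.43, 368.14] red 364.45 273.88 10.89795918367347 358.7 368.6
p1.png [366.43, 366.43, 366.43, 366.43, 366.43, 366.29, 366.29, 366.29, 366.29, 366.14, 366.14, 366.29] red 361.64 274.75 5.63265306122449 358.7 366.3
q1.png [368.67, 368.67, 368.56, 368.67, 368.67, 368.78, 368.78, 368.78, 368.67, 368.56, 368.44, 368.11] red 364.44 273.94 11.469135802469136 358.7 368.6
```

```bash
python3 - <<'E'
from h import *
o=st(); print(o["qvel"].round(3))
c=read_camera("top");cv2.imwrite("pics/z1.png",c["color"][:,:,::-1])
s=read_camera("scene");cv2.imwrite("pics/z2.png",s["color"][:,:,::-1])
t=cv2.imread("pics/top0.png")
E
```

```text
t 56.62 tcp [ 490.7 -267.8  174. ] yaw -1.97 toolz [ 0.001 -0.022 -1.   ] gap 0.3 F [-0.4  0.1 -0.4] T [-0.07 -0.09  0.01]
[-0.018  0.023  0.007  0.02   0.001  0.001  0.   ]
```

View pics/z1.png

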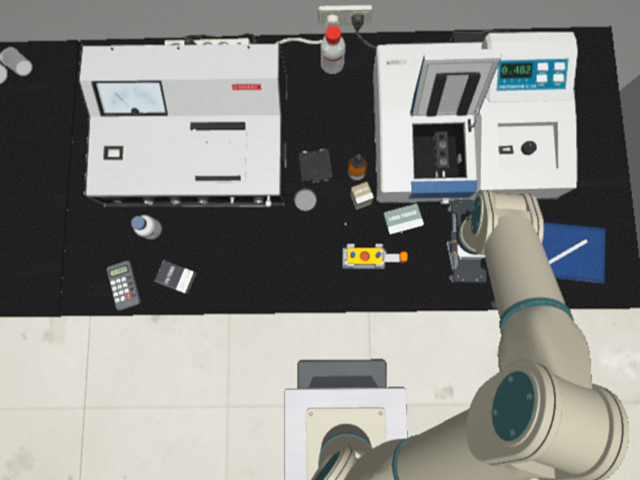

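View pics/z2.png

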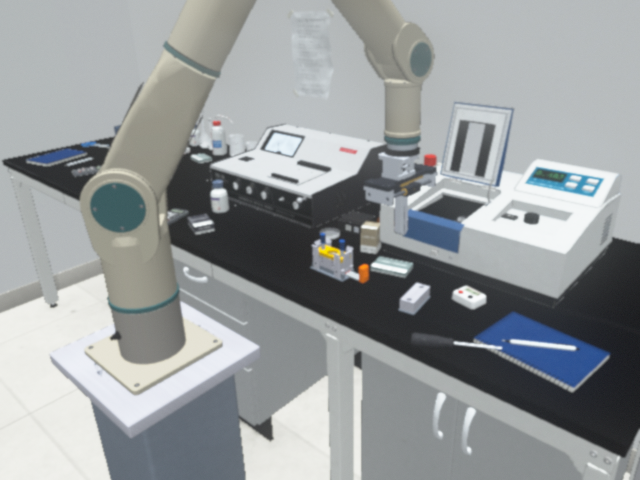

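The top view shows the finished pack at (364,256), with both knobs and the slide in. The bystanders sit where they did at the start, and the arm is clear at about (470,240). Handing in.

```bash
python3 - <<'E'
from h import *
print(ctrl.hand_in()); st()
E
```

```text
the job is handed in; nothing more can be done
None
the job is handed in; nothing more can be done
```

The filter pack is made up and the job is handed in, at about 57 s of the 210 s allowed. No verdict was reported.

I pulled the lock slide to its outer stop. Then I laid in green, red (the only two filters on the bench) and the yellow cover. Both rods went home, and I pushed the slide in to its inner stop.

**Checks that agree**
- **Plates:** each one went down between the cheeks to its expected height. Only green touched the flare on the way in, at about 10 N.
- **Rods:** both bottomed at the tool height at which they were picked up, within 1 mm, with 10 to 15 N upward. The last pictures show the knobs upright, one in each bore.
- **Slide:** in a second push with closed fingers it did not move under 33 N.
- **Bystanders:** none looks moved in the last pictures; the arm hid part of the timer and screwdriver in the top view, but both show in the scene view. The arm stands clear of everything.

**Checks that disagree**
- **Slide spring-back:** when I let go after the pull, the slide went back in by about 2.5 mm. It had stood at its outer stop for at least 0.25 s by then. That is near the 3 mm at which the slide bars the bores, but both rods went in freely.
- **Slide travel:** because of that, the camera gave only about 17.6 mm of travel from the released position to the final one. From the fully pulled position it gave about 19 to 19.7 mm, so I take it as fully in. A faint thin red line still shows at the slide's opening.

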